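# Load open locking forceps in the tray and roll it home into the drying hood

## Task

The tools have just been washed. Lay the one pair of locking forceps whose jaws stand open flat in the tray on the roller track, jaws still open, then push the loaded tray along the rollers into the drying hood until it is fully home against the bumpers and the roll-back dog has sprung up behind it. Leave the forceps that are locked shut where they lie; they would not dry inside.

Things in the scene. Friction and masses are not known exactly. Their poses are not given: they have to be found in the camera images.
- dryer: fixed roller track, 360 x 118 mm, leading into a drying hood. Origin on the bench under the track's middle, x = push direction, z up. Twelve free rollers (20 mm diameter) lie across it from x -168 to 142 mm; the tray rides on their tops at z 50 mm. Side channels (z 28 to 60 mm, outer faces at y +-59 mm) leave the tray 3 mm play each side; it has legs at its near end and is open underneath
- dryer_mouth (a point): middle of the hood's mouth at roller height (z 50 mm), axes as the dryer. The grey hood is 110 mm deep (from here on in x), 124 mm wide and 165 mm high, a valve on its roof reaches 193 mm; its mouth is 118 mm wide and open up to z 132 mm
- dryer_home (a point): where tray_rear comes to stand when the tray's front touches the two rubber bumpers inside the hood (so the tray's rear wall ends 40 mm outside the mouth); dryer frame x 30, y 0, z 77.5 mm, axes as the dryer
- dog (a joint): roll-back dog, a 24 mm wide sprung steel pawl in the middle of the track just before the hood; its catching face stands at dryer x 26 mm, 4 mm behind the homed tray, its tip 8 mm above the rollers. 0 rad = up; a tray passing over presses it down to about 0.25 rad, which takes under 5 N of push
- tray_rear (a point): middle of the outer face of the tray's rear wall, 27.5 mm above the tray's underside; x points to the tray's front, z up. The tray is an open perforated metal tray, 138 mm long (x), 100 mm wide, its rear wall 55 mm and the others 32 mm high, walls and floor 3 mm, about 0.5 kg, standing on the rollers; its centre lies 69 mm ahead of this point
- forceps_1_joint (a point): centre of the screw joint, a disc of 22 mm diameter and 12 mm height, of steel locking forceps lying flat; grasp here, across them. x points along one half to the jaw tips 42 mm away; finger rings end 78 mm behind; 50 mm wide shut, about 73 mm open; 6 mm thick, 0.14 kg. Open, the other half is turned clockwise from above, so the middle line lies half the opening angle clockwise of x
- jaw_1 (a joint): opening angle of forceps_1 in rad: 0 = jaws locked shut, 0.3 to 0.4 = standing open; stiff, stays as it is
- forceps_2_joint (a point): the same point of a second, equal pair of locking forceps
- jaw_2 (a joint): opening angle of forceps_2 in rad, as for forceps_1
- forceps_3_joint (a point): the same point of a third, equal pair of locking forceps
- jaw_3 (a joint): opening angle of forceps_3 in rad, as for forceps_1

How it is judged:
On the way, in this order (a step that is already met when the one before it is completed fails the run):
1. the open forceps lie flat in the tray (z of forceps_1_joint in the frame of tray_rear below -0.01 m and x of forceps_1_joint in the frame of tray_rear between 0.01 and 0.128 m and y of forceps_1_joint in the frame of tray_rear between -0.045 and 0.045 m and angle between forceps_1_joint's own z axis and vertical below 0.12 rad and contact force between the fingers and forceps_1 below 0.05 N), for 0.2 s.
2. the tray is home against the bumpers and the dog is up behind it (x of tray_rear in the frame of dryer above 0.0245 m and value of joint dog below 0.08 rad), for 0.2 s.
At the end, for the whole second after the job is handed in: the tray is level and at rest within 5.5 mm of the bumpers, the dog up (below 0.08 rad) behind it; the open forceps lie flat on its floor (tilt under 0.12 rad), still open by over 0.15 rad; the shut pairs are still shut (under 0.1 rad) and within 30 mm of where they lay (all of step 2 and z of tray_rear in the frame of dryer between 0.073 and 0.082 m and angle between tray_rear's own z axis and vertical below 0.05 rad and linear speed of tray below 0.01 m/s and z of forceps_1_joint in the frame of tray_rear below -0.01 m and x of forceps_1_joint in the frame of tray_rear between 0.01 and 0.128 m and y of forceps_1_joint in the frame of tray_rear between -0.045 and 0.045 m and angle between forceps_1_joint's own z axis and vertical below 0.12 rad and value of joint jaw_1 above 0.15 rad and value of joint each of jaw_2, jaw_3 below 0.1 rad and distance of each of forceps_2_joint, forceps_3_joint from where it was at the start of the episode below 0.03 m); the robot touches nothing.
It also fails if it takes over 54 s, if anything falls off the work surface, if the arm or the gripper's body presses on something with over 40 N, if the wrist force passes 120 N, or if a joint passes its speed limit or range.

## Robot

A 6-joint arm with a two-finger parallel gripper is mounted at the origin on the work surface; the furniture and walls round the work are solid. World frame = base frame: x ahead of the robot, y to its left, z up, the work surface at z = 0. Lengths are in m, angles in rad, forces in N, time in s.
With the tool pointing down it reaches from about 0.3 to 0.75 m from the base axis. Payload 8.5 kg.
Tool frame: the origin (TCP) lies midway between the tips of the shut fingers; the grasp point (between the pads) lies 19 mm behind it; x points along the fingers, y is the direction in which the jaws open and shut, and the axes are right-handed (so a half turn about x gives the same grasp; the last joint's range is limited). The gripper opens to 85 mm and grips with 20 to 120 N. Pads are 22 mm wide; open, the fingers measure 114 mm over their backs; the gripper's body (76 mm by 85 mm) begins 54 mm behind the grasp point. The pads swing forward as they close: fully open they stand 13 mm farther back than shut.
Start: joints at [-1.339, 0.381, 1.297, -0, 1.464, -0.215], TCP at [0.238, -0.496, 0.231] pointing down, gripper open.
Joint ranges: [-3.11, 3.11], [-0.89, 2.33], [0.22, 2.48], [-1.42, 4.56], [0.17, 2.85], [-2.88, 2.88]. Speed limits (rad/s): [2.39, 2.39, 3.14, 3.14, 3.14, 3.14].

## Interface

Orientations are given as a unit quaternion [w, x, y, z].
In Python, from rig import get_obs, camera, close_job gives the robot as it stands. The module is installed in compiled form; this text tells all that it offers.
- The arm moves only by the tool jog_arm, never from a script. Its argument "deltas" is a list of rows, each an object of numbers: "rx", "ry", "rz": the turn, a rotation vector about the tool's x, y, z in rad; "tx", "ty", "tz": the shift along the tool's x, y, z in cm; "fingers": the closure in counts, from 0 (fully open) to 255 (shut). A call has exactly 8 rows; each row shifts and turns the commanded pose from where the row before left it, along the tool's axes as they then stand; what a row does not reach is not made up. A row lasts 1/12 s, in which the tool goes at most 41.7 mm and 7.16 degrees, less where a joint would pass 70% of its speed; a pose out of reach is approached as far as the arm can. A call is refused whole if a number of a shift passes 4.17 or a number of a turn 0.125, either way. A call with a gripper value outside its range is refused whole. The fingers move at their own pace and stop on an object; "grip_force" is the grip in N (left out, the last holds). Time passes only in rows, so rows that do not move let the fingers close, or fill a call up. It gives the time, the measured TCP pose, the force and the opening at its end, in the units of the state.
- get_obs(): the state, without advancing time (a new reading comes with each control period).
- camera(name): name is "side" or "top" or "wrist"; returns a dict with "pixels" (384x512x3 uint8, red, green, blue), "z_map" (384x512 float32, m along the optical axis (not along the pixel's ray), 0 where there is no reading), "camera_matrix" (3x3 intrinsics, pixels), "k1" (the pictures are not rectified: a ray, as slopes to the right and down, at radius r is drawn at 1 + k1 r^2 times it, then the intrinsics apply), "view" (4x4, takes a point from world to camera coordinates). Camera axes: x right, y down, z forward; pixel columns grow to the right and rows downward; lengths in m; the calibration is good to about 2 mm. A picture is of the moment at which its call begins.
- close_job(): hands the job in, once; it reports no verdict.
The state is a dict: "time_s": time; "q": joint angles; "qd": joint speeds; "tau": joint torques, N m; "tcp_pos": TCP position; "tcp_rot": TCP orientation; "ft_force": force on the tool from outside, world axes, zero at the start; "torque": the same for the moment, N m; "opening": finger opening in m.
Only numpy, scipy, OpenCV 4.12 (cv2) and the standard library are available. Lean on these libraries where they do the work, as an engineer would, in place of code of your own. Each camera call takes 0.05 s, during which the arm holds its last target.

## Working session

There is one attempt and no reset: what is moved stays moved. The work goes in short steps, Python scripts to look and compute and a tool call to move; the robot and the scene stay as the last step left them, time stands still between calls to the robot, and variables do not carry over. Pictures are saved under pics/ and viewed, and the job is handed in when it is done.

Besides the shell and the picture viewer there is one more tool, called after "Emit:" by a JSON object that holds its "method" and its "body", one argument or row to a line. jog_arm: Moves the arm, as the interface text tells. Its arguments: {"type":"object","properties":{"deltas":{"type":"array"},"grip_force":{"type":"number"}},"required":["deltas"]}

```bash
mkdir -p pics; ls; cat > h.py <<'E'
import numpy as np, cv2
from rig import get_obs, camera
def grab(n,fn):
    c=camera(n); cv2.imwrite('pics/'+fn+'.png',c['pixels'][:,:,::-1]); np.savez('pics/'+fn+'.npz',**{k:np.array(v) for k,v in c.items()}); return c
def load(fn): return dict(np.load('pics/'+fn+'.npz'))
def ray(c,uv):
    K=c['camera_matrix'];k1=float(c['k1'])
    d=cv2.undistortPoints(np.array(uv,float).reshape(-1,1,2),K,np.array([k1,0,0,0.])).reshape(-1,2)
    R=c['view'][:3,:3];t=c['view'][:3,3]
    return -R.T@t,(np.c_[d,np.ones(len(d))])@R, d
def plane(c,uv,z):
    o,d,_=ray(c,uv); s=(z-o[2])/d[:,2]; return o+d*s[:,None]
def depthpt(c,uv):
    o,d,_=ray(c,uv); uv=np.array(uv).reshape(-1,2); z=c['z_map'][uv[:,1].astype(int),uv[:,0].astype(int)]
    return o+d*z[:,None]
def proj(c,P):
    P=np.array(P,float).reshape(-1,3);V=c['view'];rv=cv2.Rodrigues(V[:3,:3])[0]
    return cv2.projectPoints(P,rv,V[:3,3],c['camera_matrix'],np.array([float(c['k1']),0,0,0]))[0].reshape(-1,2)
E
python3 - <<'E'
from h import *
np.set_printoptions(precision=4,suppress=True)
for n in('top','side','wrist'):
    c=grab(n,n+'0');print(n,c['camera_matrix'],c['k1'],c['view'])
print(get_obs())
E
```

```text
pics
top [[351.602    0.     258.2759]
 [  0.     351.602  189.7668]
 [  0.       0.       1.    ]] -0.03922491217923037 [[-0.0293 -0.9995  0.014  -0.0069]
 [-0.9967  0.0281 -0.0767  0.4829]
 [ 0.0763 -0.0162 -0.997   0.9093]
 [ 0.      0.      0.      1.    ]]
side [[369.8624   0.     255.0087]
 [  0.     369.8624 183.1337]
 [  0.       0.       1.    ]] -0.07449468077435563 [[-0.9486 -0.3166  0.0003  0.4545]
 [-0.1574  0.4709 -0.868   0.1598]
 [ 0.2747 -0.8234 -0.4966  0.7382]
 [ 0.      0.      0.      1.    ]]
wrist [[274.0093   0.     257.4326]
 [  0.     274.0093 193.9992]
 [  0.       0.       1.    ]] -0.01101742987616527 [[ 0.4321 -0.9018 -0.0011 -0.5494]
 [-0.8633 -0.4139  0.2888 -0.0381]
 [-0.2609 -0.1238 -0.9574  0.3792]
 [ 0.      0.      0.      1.    ]]
{'time_s': 0.15, 'q': array([-1.3393,  0.3811,  1.298 , -0.    ,  1.4636, -0.2153]), 'qd': array([ 0.0007, -0.0012, -0.0025,  0.0005,  0.0004,  0.    ]), 'tau': array([  0.0027, -44.8626, -23.1344,  -0.0002,   0.0038,   0.    ]), 'tcp_pos': array([ 0.2376, -0.4958,  0.2308]), 'tcp_rot': array([-0.1563, -0.6895, -0.1571,  0.6895]), 'ft_force': array([-0.265 , -0.7993,  0.0999]), 'torque': array([ 0.0128, -0.046 ,  0.0169]), 'opening': 0.08526465916329172}
```

View pics/top0.png

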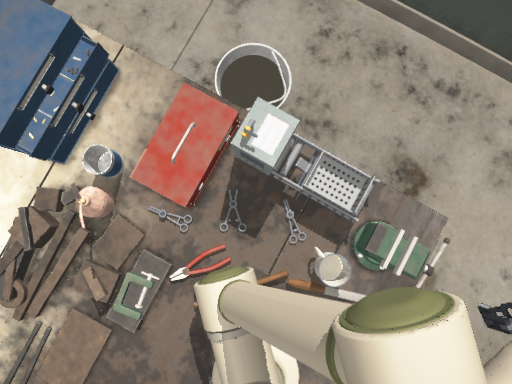

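View pics/side0.png

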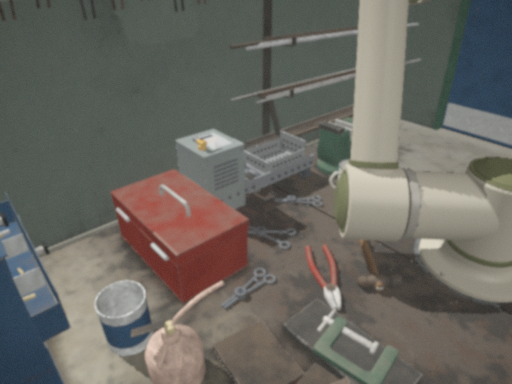

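View pics/wrist0.png

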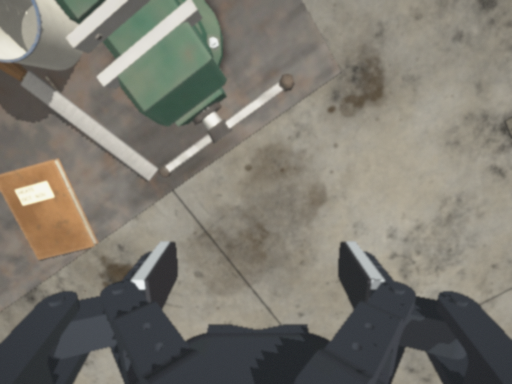

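```bash
python3 - <<'E'
from h import *
c=load('top0');im=c['pixels'][:,:,::-1]
a=im[170:260,130:330];cv2.imwrite('pics/z1.png',cv2.resize(a,None,fx=4,fy=4,interpolation=cv2.INTER_CUBIC))
a=im[90:230,225:400];cv2.imwrite('pics/z2.png',cv2.resize(a,None,fx=4,fy=4,interpolation=cv2.INTER_CUBIC))
c=load('side0');im=c['pixels'][:,:,::-1]
a=im[180:320,200:340];cv2.imwrite('pics/z3.png',cv2.resize(a,None,fx=4,fy=4,interpolation=cv2.INTER_CUBIC))
a=im[110:220,160:330];cv2.imwrite('pics/z4.png',cv2.resize(a,None,fx=4,fy=4,interpolation=cv2.INTER_CUBIC))
E
```

```text
(no output)
```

View pics/z1.png

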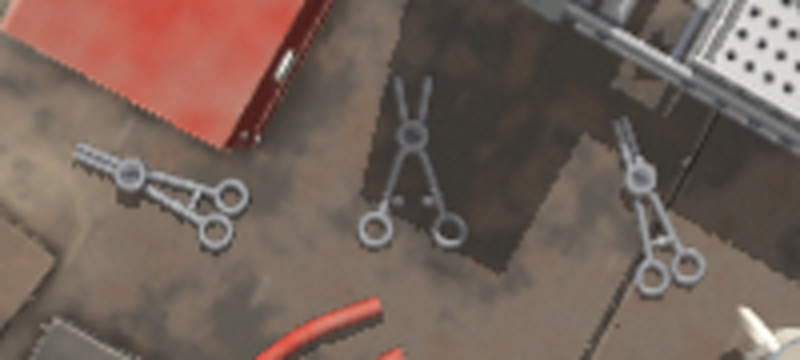

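View pics/z2.png

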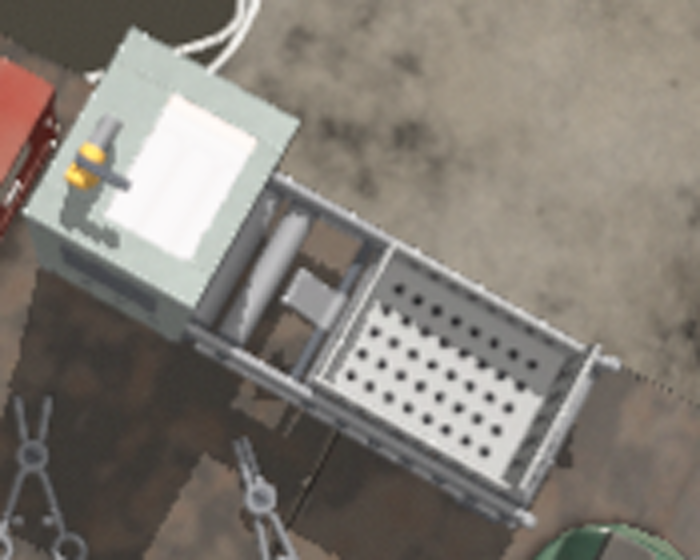

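View pics/z3.png

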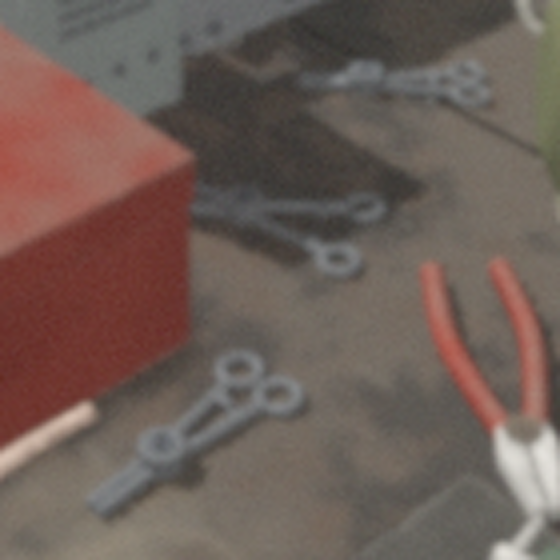

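View pics/z4.png

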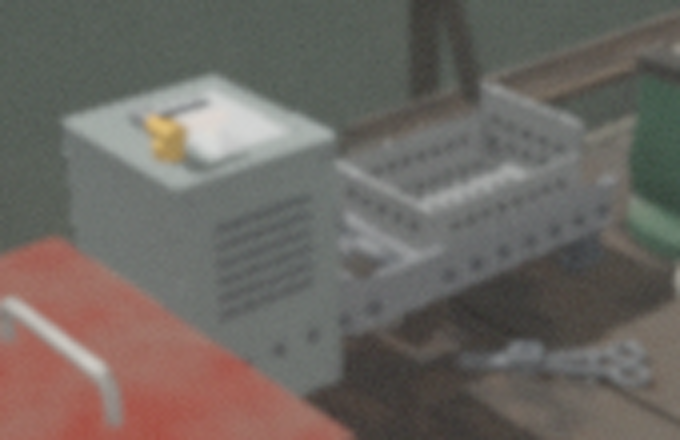

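```bash
python3 - <<'E'
from h import *
np.set_printoptions(precision=4,suppress=True)
c=load('top0');s=load('side0')
def z(p,o=(130,170)): p=np.array(p,float); return (p+.5)/4-.5+np.array(o)
o=(225,90)
# height map in crop
yy,xx=np.mgrid[90:230,225:400]; P=depthpt(c,np.c_[xx.ravel(),yy.ravel()]); H=P[:,2].reshape(yy.shape)
v=np.clip(H/0.2*255,0,255).astype(np.uint8)
cv2.imwrite('pics/hm.png',cv2.resize(cv2.applyColorMap(v,cv2.COLORMAP_JET),None,fx=4,fy=4,interpolation=cv2.INTER_NEAREST))
f=lambda n,pts,zz:print(n,plane(c,z(pts,o),zz))
print('hood corners', plane(c,z([(135,28),(300,122),(185,335),(25,212)],o),.165))
f('tray rear top',[(600,347),(522,492)],.105)
f('tray front top',[(392,245),(318,380)],.082)
f('rail ends',[(615,362),(530,518)],.06)
f('dogplate',[(345,295),(325,328),(283,300),(305,268)],.055)
for n,p,q in (('f1',(412,134),(240,195)),('f3r',(640,177),(363,70)),('f2l',(130,174),(160,443))):
    a=z(p);b=z(q,(200,180)); 
    o1,d1,_=ray(c,a);o2,d2,_=ray(s,b)
    A=np.c_[d1[0],-d2[0]]; t,r,_,_=np.linalg.lstsq(A,o2-o1,rcond=None)
    print(n,(o1+d1[0]*t[0]),(o2+d2[0]*t[1]),plane(c,a,.012),depthpt(c,np.round(a)))
print('f1 tips',plane(c,z([(400,78),(428,78)]),.005),'rings',plane(c,z([(376,230),(450,230)]),.004))
E
```

```text
hood corners [[ 0.6837 -0.0249  0.165 ]
 [ 0.6268 -0.1167  0.165 ]
 [ 0.5072 -0.0476  0.165 ]
 [ 0.5791  0.0399  0.165 ]]
tray rear top [[ 0.5005 -0.302   0.105 ]
 [ 0.4144 -0.2499  0.105 ]]
tray front top [[ 0.5703 -0.1828  0.082 ]
 [ 0.4872 -0.1332  0.082 ]]
rail ends [[ 0.4954 -0.3271  0.06  ]
 [ 0.3981 -0.2673  0.06  ]]
dogplate [[ 0.5436 -0.1567  0.055 ]
 [ 0.5227 -0.143   0.055 ]
 [ 0.5415 -0.1169  0.055 ]
 [ 0.5617 -0.1318  0.055 ]]
f1 [0.4494 0.048  0.0133] [0.4521 0.0487 0.0134] [[0.4495 0.048  0.012 ]] [[0.4496 0.0468 0.0158]]
f3r [ 0.4167 -0.102   0.0125] [ 0.4191 -0.1015  0.0124] [[ 0.4167 -0.102   0.012 ]] [[ 0.4163 -0.1029  0.0137]]
f2l [0.4283 0.2347 0.0129] [0.4296 0.235  0.013 ] [[0.4283 0.2349 0.012 ]] [[0.4286 0.2345 0.0149]]
f1 tips [[0.4875 0.0556 0.005 ]
 [0.4869 0.0368 0.005 ]] rings [[0.3867 0.0739 0.004 ]
 [0.3853 0.0248 0.004 ]]
```

View pics/hm.png

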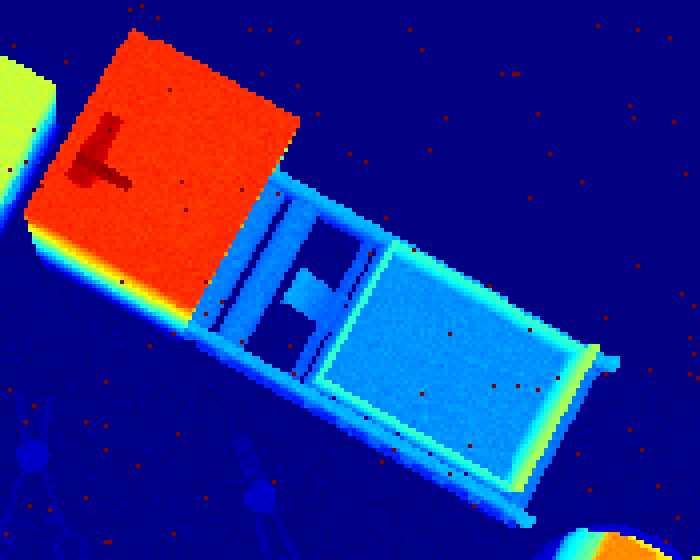

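```bash
cat >> h.py <<'E'
from scipy.spatial.transform import Rotation as Ro
np.set_printoptions(precision=4,suppress=True)
def pose():
    o=get_obs(); q=o['tcp_rot']; return o,np.array(o['tcp_pos']),Ro.from_quat([q[1],q[2],q[3],q[0]]).as_matrix()
def goto(xyz,yaw):  # yaw of tool y axis, tool x down
    o,p,R=pose(); y=np.array([np.cos(yaw),np.sin(yaw),0]);x=np.array([0,0,-1.]);T=np.c_[x,y,np.cross(x,y)]
    print('t',o['time_s'],'tcp',p,'yaw_y',np.arctan2(R[1,1],R[0,1]),'down',R[2,0],'q',o['q'],'F',o['ft_force'],'open',o['opening'])
    print('shift cm (tool now)',R.T@(np.array(xyz)-p)*100,'(tool goal)',T.T@(np.array(xyz)-p)*100,'rotvec',Ro.from_matrix(R.T@T).as_rotvec())
E
python3 - <<'E'
from h import *
o,p,R=pose();print(R)
w=load('wrist0');print('cam in tool',R.T@(-w['view'][:3,:3].T@w['view'][:3,3]-p))
goto([.45,.048,.2],np.pi/2-.03); goto([.45,.048,.2],-np.pi/2-.03)
c=load('top0')
# tall stuff near rear of track & around
yy,xx=np.mgrid[0:384,0:512]; P=depthpt(c,np.c_[xx.ravel(),yy.ravel()])
ok=c['z_map'].ravel()>0
u=np.array([.518,.855]);org=np.array([.540,-.143]);n=np.array([-.855,.518])
d=P[:,:2]-org; X=d@u;Y=d@n
for a in range(-300,-170,10):
  r=[]
  for b in range(-80,140,10):
    m=ok&(X>a/1e3)&(X<=(a+10)/1e3)&(Y>b/1e3)&(Y<=(b+10)/1e3)
    r.append(int(np.median(P[m,2])*1000) if m.sum() else -1)
  print(a,r)
# red box
m=ok&(P[:,2]>.1)&(P[:,1]>.03)&(P[:,1]<.3)&(P[:,0]<.8)&(P[:,0]>.4);print('redbox h',np.median(P[m,2]),P[m,0].min(),P[m,1].min())
E
```

```text
[[-0.0003  0.4321 -0.9018]
 [ 0.0011 -0.9018 -0.4321]
 [-1.     -0.0011 -0.0002]]
cam in tool [-0.1426 -0.0001 -0.073 ]
t 0.15 tcp [ 0.2376 -0.4958  0.2308] yaw_y -1.123977710647088 down -0.9999993529270111 q [-1.3393  0.3811  1.298  -0.      1.4636 -0.2153] F [-0.265  -0.7993  0.0999] open 0.08526465916329172
shift cm (tool now) [  3.1388 -39.8591 -42.6511] (tool goal) [ 3.0845 54.9915 19.5993] rotvec [-2.6648 -0.0016  0.0001]
t 0.15 tcp [ 0.2376 -0.4958  0.2308] yaw_y -1.123977710647088 down -0.9999993529270111 q [-1.3393  0.3811  1.298  -0.      1.4636 -0.2153] F [-0.265  -0.7993  0.0999] open 0.08526465916329172
shift cm (tool now) [  3.1388 -39.8591 -42.6511] (tool goal) [  3.0845 -54.9915 -19.5993] rotvec [0.4768 0.     0.0011]
-300 [0, 1, 0, 1, 1, 1, 0, 0, 1, 0, 16, 124, 117, 103, 108, 102, 109, 95, 95, 95, 88, 20]
-290 [0, 1, 0, 0, 1, 1, 1, 0, 0, 1, 16, -1, 92, 95, 95, 94, 95, 95, 95, 95, 34, 22]
-280 [0, 0, 1, 1, 0, 1, 0, 0, 0, 1, 17, 128, 131, 130, 130, 130, 130, 130, 130, 130, 65, 26]
-270 [0, 1, 1, 1, 2, 0, 0, 1, 0, 0, 15, 129, 129, 130, 130, 130, 131, 131, 130, 129, 114, 33]
-260 [1, 1, 0, 0, 0, 1, 1, 1, 1, 0, 15, -1, 130, 132, 133, 132, 132, 132, 133, 131, 44, 20]
-250 [0, 0, 1, 1, 0, 1, 0, 1, 0, 0, 6, 16, 130, 132, 132, 133, 133, 132, 133, 132, 73, 19]
-240 [0, 0, 1, 1, 1, 0, 1, 0, 1, 0, 0, 13, 128, 133, 134, 134, 134, 134, 133, 133, 88, 16]
-230 [0, 1, 0, 0, 0, 0, 0, 1, 0, 1, 2, 2, 125, 148, 146, 146, 147, 147, 147, 146, 79, 1]
-220 [0, 2, 0, 1, 1, 1, 0, 0, 0, 0, 1, 0, 1, 96, 98, 104, 100, 101, 102, 98, 70, 0]
-210 [0, 1, 0, 1, 0, 1, 1, 1, 1, 1, 1, 1, 1, 79, 77, 76, 73, 74, 76, 81, 1, 0]
-200 [-1, 0, 1, 1, 1, 1, 0, 0, 0, 0, 1, 1, 1, 0, 1, 1, 1, 1, 1, 0, 0, 0]
-190 [-1, -1, 61, 2, -1, 3, 2, 0, 1, 3, 1, 0, 1, 61, 1, 1, 1, 1, 1, 0, 0, 1]
-180 [-1, -1, 61, 49, 48, 49, 48, 49, 48, 48, 50, 49, 47, 61, 10, 1, 1, 1, 1, 1, 1, 0]
redbox h 0.11446323643952372 0.4396465451114361 0.03004752039858795
```

Emit:
{"method": "jog_arm", "body": {
  "deltas": [
    {"ty":-2.5,"tz":-2.67},
    {"ty":-2.5,"tz":-2.67},
    {"ty":-2.5,"tz":-2.67},
    {"ty":-2.5,"tz":-2.67},
    {"ty":-2.5,"tz":-2.67},
    {"ty":-2.5,"tz":-2.67},
    {"ty":-2.5,"tz":-2.67},
    {"ty":-2.5,"tz":-2.67}
  ]
}}

```text
invalid input
```

Emit:
{"method": "jog_arm", "body": {
  "deltas": [
    {"ty":-2.4,"tz":-2.6},
    {"ty":-2.4,"tz":-2.6},
    {"ty":-2.4,"tz":-2.6},
    {"ty":-2.4,"tz":-2.6},
    {"ty":-2.4,"tz":-2.6},
    {"ty":-2.4,"tz":-2.6},
    {"ty":-2.4,"tz":-2.6},
    {"ty":-2.4,"tz":-2.6}
  ]
}}

```text
invalid input
```

Emit:
{"method": "jog_arm", "body": {
  "deltas": [
    {"rx":-0.12},
    {"rx":-0.12},
    {"rx":-0.12},
    {"rx":-0.12},
    {"rx":-0.12},
    {"rx":-0.12},
    {"rx":-0.12},
    {"rx":-0.12}
  ]
}}

```text
invalid input
```

Emit:
{"method": "jog_arm", "body": {
  "deltas": [
    {"rx":-0.12},
    {"rx":-0.12},
    {"rx":-0.12},
    {"rx":-0.12},
    {"rx":-0.12},
    {"rx":-0.12},
    {"rx":-0.12},
    {"rx":-0.12}
  ]
}}

```text
invalid input
```

Emit:
{"method": "jog_arm", "body": {
  "deltas": [
    {"rx":-0.12},
    {"rx":-0.12},
    {"rx":-0.12},
    {"rx":-0.12},
    {"rx":-0.12},
    {"rx":-0.12},
    {},
    {}
  ]
}}

```text
invalid input
```

```bash
python3 - <<'E'
from h import *
grab('wrist','w1');grab('top','t1')
goto([.45,.048,.1],np.pi/2-.03)
E
```

```text
t 0.25 tcp [ 0.2376 -0.4959  0.2311] yaw_y -1.1240318780437666 down -0.9999997906383781 q [-1.3393  0.3809  1.2977  0.      1.4636 -0.2153] F [ 0.678  -0.5546  0.0868] open 0.08506599164109035
shift cm (tool now) [ 13.137  -39.8659 -42.6495] (tool goal) [13.1054 55.0007 19.5967] rotvec [-2.6648 -0.0009  0.    ]
```

View pics/w1.png

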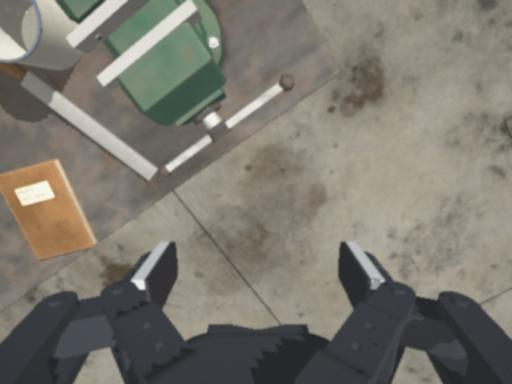

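All the moves were refused; each row seems to need every key, so I'll try one that way.

Emit:
{"method": "jog_arm", "body": {
  "deltas": [
    {"rx":0,"ry":0,"rz":0,"tx":0,"ty":-2.5,"tz":-2.67,"fingers":0},
    {"rx":0,"ry":0,"rz":0,"tx":0,"ty":-2.5,"tz":-2.67,"fingers":0},
    {"rx":0,"ry":0,"rz":0,"tx":0,"ty":-2.5,"tz":-2.67,"fingers":0},
    {"rx":0,"ry":0,"rz":0,"tx":0,"ty":-2.5,"tz":-2.67,"fingers":0},
    {"rx":0,"ry":0,"rz":0,"tx":0,"ty":-2.5,"tz":-2.67,"fingers":0},
    {"rx":0,"ry":0,"rz":0,"tx":0,"ty":-2.5,"tz":-2.67,"fingers":0},
    {"rx":0,"ry":0,"rz":0,"tx":0,"ty":-2.5,"tz":-2.67,"fingers":0},
    {"rx":0,"ry":0,"rz":0,"tx":0,"ty":-2.5,"tz":-2.67,"fingers":0}
  ]
}}

```text
time_s: 0.92
tcp_pos: [0.344, -0.2216, 0.2314]
tcp_rot: [0.157, 0.69, 0.156, -0.69]
ft_force: [0.6, -0.4, 1.0]
opening: 0.0852
```

Emit:
{"method": "jog_arm", "body": {
  "deltas": [
    {"rx":0,"ry":0,"rz":0,"tx":0,"ty":-2.4,"tz":-2.6,"fingers":0},
    {"rx":0,"ry":0,"rz":0,"tx":0,"ty":-2.4,"tz":-2.6,"fingers":0},
    {"rx":0,"ry":0,"rz":0,"tx":0,"ty":-2.4,"tz":-2.6,"fingers":0},
    {"rx":0,"ry":0,"rz":0,"tx":0,"ty":-2.4,"tz":-2.6,"fingers":0},
    {"rx":0,"ry":0,"rz":0,"tx":0,"ty":-2.4,"tz":-2.6,"fingers":0},
    {"rx":0,"ry":0,"rz":0,"tx":0,"ty":-2.4,"tz":-2.6,"fingers":0},
    {"rx":0,"ry":0,"rz":0,"tx":0,"ty":-2.4,"tz":-2.6,"fingers":0},
    {"rx":0,"ry":0,"rz":0,"tx":0,"ty":-2.4,"tz":-2.6,"fingers":0}
  ]
}}

```text
time_s: 1.58
tcp_pos: [0.4487, 0.0416, 0.2314]
tcp_rot: [0.157, 0.69, 0.157, -0.689]
ft_force: [1.7, -0.6, 0.1]
opening: 0.0851
```

Emit:
{"method": "jog_arm", "body": {
  "deltas": [
    {"rx":-0.12,"ry":0,"rz":0,"tx":0,"ty":0,"tz":0,"fingers":0},
    {"rx":-0.12,"ry":0,"rz":0,"tx":0,"ty":0,"tz":0,"fingers":0},
    {"rx":-0.12,"ry":0,"rz":0,"tx":0,"ty":0,"tz":0,"fingers":0},
    {"rx":-0.12,"ry":0,"rz":0,"tx":0,"ty":0,"tz":0,"fingers":0},
    {"rx":-0.12,"ry":0,"rz":0,"tx":0,"ty":0,"tz":0,"fingers":0},
    {"rx":-0.12,"ry":0,"rz":0,"tx":0,"ty":0,"tz":0,"fingers":0},
    {"rx":-0.12,"ry":0,"rz":0,"tx":0,"ty":0,"tz":0,"fingers":0},
    {"rx":-0.12,"ry":0,"rz":0,"tx":0,"ty":0,"tz":0,"fingers":0}
  ]
}}

```text
time_s: 2.25
tcp_pos: [0.4484, 0.0397, 0.2313]
tcp_rot: [-0.459, -0.538, -0.459, 0.538]
ft_force: [-1.1, -0.2, 0.3]
opening: 0.0854
```

Emit:
{"method": "jog_arm", "body": {
  "deltas": [
    {"rx":-0.12,"ry":0,"rz":0,"tx":0,"ty":0,"tz":0,"fingers":0},
    {"rx":-0.12,"ry":0,"rz":0,"tx":0,"ty":0,"tz":0,"fingers":0},
    {"rx":-0.12,"ry":0,"rz":0,"tx":0,"ty":0,"tz":0,"fingers":0},
    {"rx":-0.12,"ry":0,"rz":0,"tx":0,"ty":0,"tz":0,"fingers":0},
    {"rx":-0.12,"ry":0,"rz":0,"tx":0,"ty":0,"tz":0,"fingers":0},
    {"rx":-0.12,"ry":0,"rz":0,"tx":0,"ty":0,"tz":0,"fingers":0},
    {"rx":-0.12,"ry":0,"rz":0,"tx":0,"ty":0,"tz":0,"fingers":0},
    {"rx":-0.12,"ry":0,"rz":0,"tx":0,"ty":0,"tz":0,"fingers":0}
  ]
}}

```text
time_s: 2.92
tcp_pos: [0.4484, 0.0397, 0.2313]
tcp_rot: [0.655, 0.265, 0.656, -0.265]
ft_force: [0.2, -0.5, -0.3]
opening: 0.0856
```

Emit:
{"method": "jog_arm", "body": {
  "deltas": [
    {"rx":-0.12,"ry":0,"rz":0,"tx":0,"ty":0,"tz":0,"fingers":0},
    {"rx":-0.12,"ry":0,"rz":0,"tx":0,"ty":0,"tz":0,"fingers":0},
    {"rx":-0.12,"ry":0,"rz":0,"tx":0,"ty":0,"tz":0,"fingers":0},
    {"rx":-0.12,"ry":0,"rz":0,"tx":0,"ty":0,"tz":0,"fingers":0},
    {"rx":-0.12,"ry":0,"rz":0,"tx":0,"ty":0,"tz":0,"fingers":0},
    {"rx":-0.12,"ry":0,"rz":0,"tx":0,"ty":0,"tz":0,"fingers":0},
    {"rx":0,"ry":0,"rz":0,"tx":0,"ty":0,"tz":0,"fingers":0},
    {"rx":0,"ry":0,"rz":0,"tx":0,"ty":0,"tz":0,"fingers":0}
  ]
}}

```text
time_s: 3.58
tcp_pos: [0.4484, 0.0397, 0.2313]
tcp_rot: [0.707, 0.021, 0.707, -0.021]
ft_force: [0.2, -0.2, -0.2]
opening: 0.0857
```

```bash
python3 - <<'E'
from h import *
grab('wrist','w1');grab('top','t1')
goto([.45,.048,.1],np.pi/2-.03)
E
```

```text
t 3.6833 tcp [0.4485 0.0397 0.2313] yaw_y 1.5127045862727142 down -0.9999999987819862 q [-0.1758  0.2052  1.5548 -0.      1.3817 -1.6885] F [0.3157 0.0643 0.131 ] open 0.08557183298531879
shift cm (tool now) [13.1301  0.8394  0.1065] (tool goal) [13.1301  0.836   0.1294] rotvec [-0.0281 -0.      0.    ]
```

View pics/w1.png

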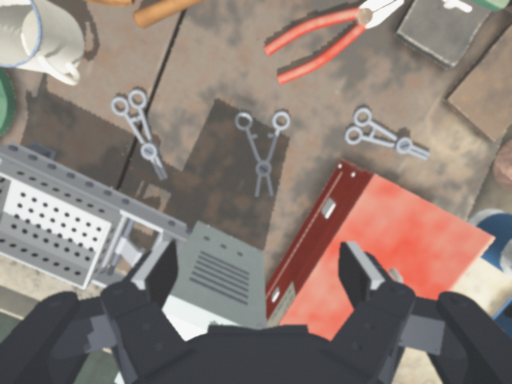

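```bash
python3 - <<'E'
from h import *
w=load('w1');im=w['pixels'][:,:,::-1]
cv2.imwrite('pics/w1z.png',cv2.resize(im[95:210,215:315],None,fx=5,fy=5,interpolation=cv2.INTER_CUBIC))
print('tcp proj',proj(w,[[.4485,.0397,.2313],[.4485,.0397,.012]]), plane(w,[[264,163]],.012))
E
```

```text
tcp proj [[257.8157 245.7695]
 [257.6504 169.1327]] [[0.4407 0.0486 0.012 ]]
```

View pics/w1z.png

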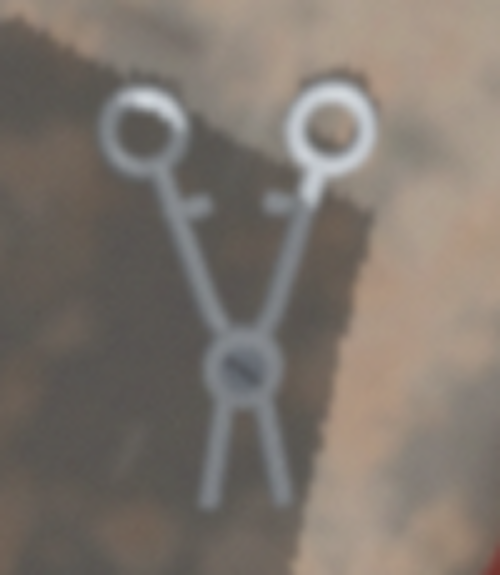

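```bash
python3 - <<'E'
from h import *
w=load('w1')
z=lambda p:(np.array(p,float)+.5)/5-.5+np.array((215,95))
j=plane(w,z([(243,368)]),.012)[0];r=plane(w,z([(143,131),(332,128)]),.005);t=plane(w,z([(210,503),(284,503)]),.005)
print(j,r,t); 
for a,b in((r.mean(0),t.mean(0)),):
  d=b-a;print('yaw',np.arctan2(d[1],d[0]))
d=t-plane(w,z([(243,368)]),.005);print(np.hypot(d[:,0],d[:,1]))
# triangulate with top
c=load('top0');o1,d1,_=ray(c,[(412.5/4-.5+130,134.5/4-.5+170)]);o2,d2,_=ray(w,z([(243,368)]))
k=np.linalg.lstsq(np.c_[d1[0],-d2[0]],o2-o1,rcond=None)[0];print(o1+d1[0]*k[0],o2+d2[0]*k[1])
goto([.4475,.048,.003],np.pi/2-.03)
E
```

```text
[0.4477 0.0472 0.012 ] [[0.3849 0.0246 0.005 ]
 [0.387  0.0737 0.005 ]] [[0.4871 0.036  0.005 ]
 [0.4883 0.0568 0.005 ]]
yaw -0.02717282669483997
[0.0397 0.0404]
[0.4499 0.0485 0.0031] [0.4495 0.0473 0.003 ]
t 3.6833 tcp [0.4485 0.0397 0.2313] yaw_y 1.5127045862727142 down -0.9999999987819862 q [-0.1758  0.2052  1.5548 -0.      1.3817 -1.6885] F [0.3157 0.0643 0.131 ] open 0.08557183298531879
shift cm (tool now) [22.8301  0.8249 -0.1426] (tool goal) [22.8301  0.8285 -0.1205] rotvec [-0.0281 -0.      0.    ]
```

Emit:
{"method": "jog_arm", "body": {
  "deltas": [
    {"rx":-0.03,"ry":0,"rz":0,"tx":2.0,"ty":0.8,"tz":0,"fingers":0},
    {"rx":0,"ry":0,"rz":0,"tx":3.0,"ty":0,"tz":0,"fingers":0},
    {"rx":0,"ry":0,"rz":0,"tx":3.0,"ty":0,"tz":0,"fingers":0},
    {"rx":0,"ry":0,"rz":0,"tx":3.0,"ty":0,"tz":0,"fingers":0},
    {"rx":0,"ry":0,"rz":0,"tx":2.5,"ty":0,"tz":0,"fingers":0},
    {"rx":0,"ry":0,"rz":0,"tx":2.0,"ty":0,"tz":0,"fingers":0},
    {"rx":0,"ry":0,"rz":0,"tx":1.0,"ty":0,"tz":0,"fingers":0},
    {"rx":0,"ry":0,"rz":0,"tx":0,"ty":0,"tz":0,"fingers":0}
  ]
}}

```text
time_s: 4.35
tcp_pos: [0.4479, 0.0478, 0.0645]
tcp_rot: [0.706, 0.01, 0.708, -0.009]
ft_force: [0.1, -0.3, 0.4]
opening: 0.0853
```

```bash
python3 - <<'E'
from h import *
w=grab('wrist','w2')
goto([.4485,.0478,.003],np.pi/2-.027)
print(proj(w,[[.4485,.0478,.012]]))
E
```

```text
t 4.4 tcp [0.4486 0.0477 0.0658] yaw_y 1.5441634571092042 down -0.9999980382496787 q [-0.1575  0.4253  1.8038 -0.      0.9145 -1.7017] F [ 0.1427 -0.1896  0.8982] open 0.08531272115365035
shift cm (tool now) [6.2762 0.0067 0.001 ] (tool goal) [ 6.2761  0.0081 -0.0113] rotvec [ 0.0004 -0.002  -0.0002]
[[257.7178 214.279 ]]
```

View pics/w2.png

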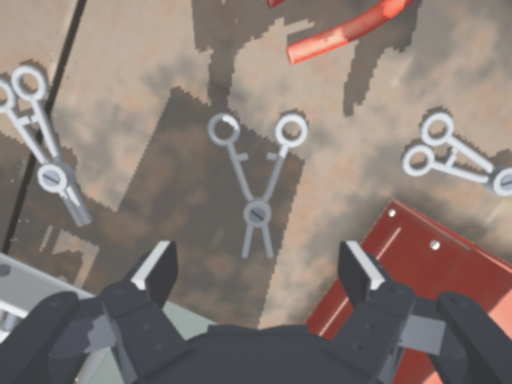

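The joint shows at (257,213), and my estimate projects to (257.7,214.3), so they agree. I'll go down and grip.

Emit:
{"method": "jog_arm", "body": {
  "deltas": [
    {"rx":0,"ry":0,"rz":0,"tx":1.25,"ty":0,"tz":0,"fingers":0},
    {"rx":0,"ry":0,"rz":0,"tx":1.25,"ty":0,"tz":0,"fingers":0},
    {"rx":0,"ry":0,"rz":0,"tx":1.25,"ty":0,"tz":0,"fingers":0},
    {"rx":0,"ry":0,"rz":0,"tx":1.0,"ty":0,"tz":0,"fingers":0},
    {"rx":0,"ry":0,"rz":0,"tx":0.8,"ty":0,"tz":0,"fingers":0},
    {"rx":0,"ry":0,"rz":0,"tx":0.5,"ty":0,"tz":0,"fingers":0},
    {"rx":0,"ry":0,"rz":0,"tx":0.2,"ty":0,"tz":0,"fingers":0},
    {"rx":0,"ry":0,"rz":0,"tx":0,"ty":0,"tz":0,"fingers":0}
  ]
}}

```text
time_s: 5.07
tcp_pos: [0.4491, 0.0477, 0.004]
tcp_rot: [0.707, 0.009, 0.707, -0.009]
ft_force: [-0.7, 0.1, 0.6]
opening: 0.085
```

Emit:
{"method": "jog_arm", "body": {
  "deltas": [
    {"rx":0,"ry":0,"rz":0,"tx":0,"ty":0,"tz":0,"fingers":100},
    {"rx":0,"ry":0,"rz":0,"tx":0,"ty":0,"tz":0,"fingers":140},
    {"rx":0,"ry":0,"rz":0,"tx":0,"ty":0,"tz":0,"fingers":170},
    {"rx":0,"ry":0,"rz":0,"tx":0,"ty":0,"tz":0,"fingers":185},
    {"rx":0,"ry":0,"rz":0,"tx":0,"ty":0,"tz":0,"fingers":200},
    {"rx":0,"ry":0,"rz":0,"tx":0,"ty":0,"tz":0,"fingers":255},
    {"rx":0,"ry":0,"rz":0,"tx":0,"ty":0,"tz":0,"fingers":255},
    {"rx":0,"ry":0,"rz":0,"tx":0,"ty":0,"tz":0,"fingers":255}
  ],
  "grip_force": 60
}}

```text
time_s: 5.73
tcp_pos: [0.449, 0.0477, 0.0043]
tcp_rot: [0.707, 0.009, 0.707, -0.009]
ft_force: [-1.2, 0.6, 6.6]
opening: 0.0185
```

Emit:
{"method": "jog_arm", "body": {
  "deltas": [
    {"rx":0,"ry":0,"rz":0,"tx":0,"ty":0,"tz":0,"fingers":255},
    {"rx":0,"ry":0,"rz":0,"tx":0,"ty":0,"tz":0,"fingers":255},
    {"rx":0,"ry":0,"rz":0,"tx":0,"ty":0,"tz":0,"fingers":255},
    {"rx":0,"ry":0,"rz":0,"tx":0,"ty":0,"tz":0,"fingers":255},
    {"rx":0,"ry":0,"rz":0,"tx":0,"ty":0,"tz":0,"fingers":255},
    {"rx":0,"ry":0,"rz":0,"tx":0,"ty":0,"tz":0,"fingers":255},
    {"rx":0,"ry":0,"rz":0,"tx":0,"ty":0,"tz":0,"fingers":255},
    {"rx":0,"ry":0,"rz":0,"tx":0,"ty":0,"tz":0,"fingers":255}
  ]
}}

```text
time_s: 6.4
tcp_pos: [0.449, 0.0477, 0.0043]
tcp_rot: [0.707, 0.009, 0.707, -0.009]
ft_force: [-1.2, 0.1, 6.4]
opening: 0.0182
```

```bash
python3 - <<'E'
from h import *
w=grab('wrist','w3')
goto([.4485,.0478,.003],np.pi/2-.027)
E
```

```text
t 6.45 tcp [0.449  0.0477 0.0043] yaw_y 1.5461611482584012 down -0.9999998685218924 q [-0.1575  0.5402  1.8641 -0.0001  0.7368 -1.7036] F [-1.7453 -0.4901  6.6738] open 0.018571650788352524
shift cm (tool now) [ 0.1264  0.0124 -0.0501] (tool goal) [ 0.1265  0.0122 -0.05  ] rotvec [0.0024 0.0005 0.0001]
```

View pics/w3.png

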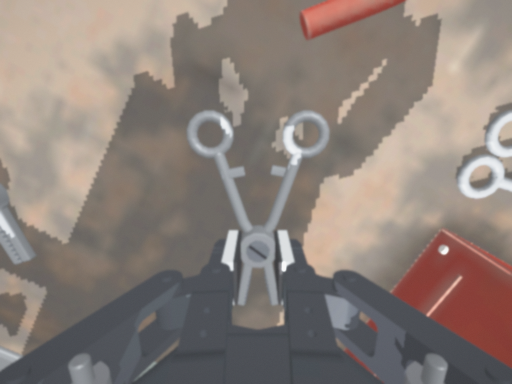

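Emit:
{"method": "jog_arm", "body": {
  "deltas": [
    {"rx":0,"ry":0,"rz":0,"tx":-0.3,"ty":0,"tz":0,"fingers":255},
    {"rx":0,"ry":0,"rz":0,"tx":-0.7,"ty":0,"tz":0,"fingers":255},
    {"rx":0,"ry":0,"rz":0,"tx":-1.0,"ty":0,"tz":0,"fingers":255},
    {"rx":0,"ry":0,"rz":0,"tx":-1.0,"ty":0,"tz":0,"fingers":255},
    {"rx":0,"ry":0,"rz":0,"tx":-1.0,"ty":0,"tz":0,"fingers":255},
    {"rx":0,"ry":0,"rz":0,"tx":-1.0,"ty":0,"tz":0,"fingers":255},
    {"rx":0,"ry":0,"rz":0,"tx":-1.0,"ty":0,"tz":0,"fingers":255},
    {"rx":0,"ry":0,"rz":0,"tx":0,"ty":0,"tz":0,"fingers":255}
  ]
}}

```text
time_s: 7.12
tcp_pos: [0.4497, 0.0476, 0.0656]
tcp_rot: [0.708, 0.009, 0.706, -0.009]
ft_force: [-0.1, -0.2, -1.2]
opening: 0.0186
```

```bash
python3 - <<'E'
from h import *
w=grab('wrist','w4')
goto([.4485,.0478,.003],np.pi/2-.027)
E
```

```text
t 7.1667 tcp [0.4493 0.0476 0.0647] yaw_y 1.5460183676750772 down -0.9999979216965849 q [-0.1575  0.4268  1.8059  0.      0.9068 -1.7035] F [-0.5723 -0.3417 -1.5539] open 0.018652271274688725
shift cm (tool now) [ 6.1664  0.0149 -0.0914] (tool goal) [ 6.1666  0.0133 -0.0789] rotvec [0.0022 0.002  0.0002]
```

View pics/w4.png

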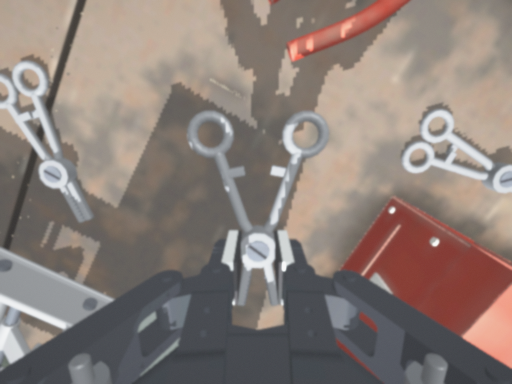

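Emit:
{"method": "jog_arm", "body": {
  "deltas": [
    {"rx":0,"ry":0,"rz":0,"tx":-2.3,"ty":0,"tz":0,"fingers":255},
    {"rx":0,"ry":0,"rz":0,"tx":-2.3,"ty":0,"tz":0,"fingers":255},
    {"rx":0,"ry":0,"rz":0,"tx":-2.3,"ty":0,"tz":0,"fingers":255},
    {"rx":0,"ry":0,"rz":0,"tx":-2.3,"ty":0,"tz":0,"fingers":255},
    {"rx":0,"ry":0,"rz":0,"tx":-2.3,"ty":0,"tz":0,"fingers":255},
    {"rx":0.05,"ry":0,"rz":0,"tx":-2.3,"ty":0,"tz":0,"fingers":255},
    {"rx":0.1,"ry":0,"rz":0,"tx":-2.3,"ty":0,"tz":0,"fingers":255},
    {"rx":0.1,"ry":0,"rz":0,"tx":-2.3,"ty":0,"tz":0,"fingers":255}
  ]
}}

```text
time_s: 7.83
tcp_pos: [0.4485, 0.0477, 0.2483]
tcp_rot: [0.7, 0.099, 0.701, -0.099]
ft_force: [0.6, 0.5, -2.0]
opening: 0.0184
```

Emit:
{"method": "jog_arm", "body": {
  "deltas": [
    {"rx":0.12,"ry":0,"rz":0,"tx":0,"ty":0,"tz":0,"fingers":255},
    {"rx":0.12,"ry":0,"rz":0,"tx":0,"ty":0,"tz":0,"fingers":255},
    {"rx":0.12,"ry":0,"rz":0,"tx":0,"ty":0,"tz":0,"fingers":255},
    {"rx":0.12,"ry":0,"rz":0,"tx":0,"ty":0,"tz":0,"fingers":255},
    {"rx":0.12,"ry":0,"rz":0,"tx":0,"ty":0,"tz":0,"fingers":255},
    {"rx":0.12,"ry":0,"rz":0,"tx":0,"ty":0,"tz":0,"fingers":255},
    {"rx":0.12,"ry":0,"rz":0,"tx":0,"ty":0,"tz":0,"fingers":255},
    {"rx":0.12,"ry":0,"rz":0,"tx":0,"ty":0,"tz":0,"fingers":255}
  ]
}}

```text
time_s: 8.5
tcp_pos: [0.4486, 0.0477, 0.247]
tcp_rot: [0.575, 0.411, 0.576, -0.411]
ft_force: [-0.8, 0.4, -0.5]
opening: 0.0186
```

Emit:
{"method": "jog_arm", "body": {
  "deltas": [
    {"rx":0.12,"ry":0,"rz":0,"tx":0,"ty":0,"tz":0,"fingers":255},
    {"rx":0.12,"ry":0,"rz":0,"tx":0,"ty":0,"tz":0,"fingers":255},
    {"rx":0.12,"ry":0,"rz":0,"tx":0,"ty":0,"tz":0,"fingers":255},
    {"rx":0.12,"ry":0,"rz":0,"tx":0,"ty":0,"tz":0,"fingers":255},
    {"rx":0.12,"ry":0,"rz":0,"tx":0,"ty":0,"tz":0,"fingers":255},
    {"rx":0.12,"ry":0,"rz":0,"tx":0,"ty":0,"tz":0,"fingers":255},
    {"rx":0.12,"ry":0,"rz":0,"tx":0,"ty":0,"tz":0,"fingers":255},
    {"rx":0,"ry":0,"rz":0,"tx":0,"ty":0,"tz":0,"fingers":255}
  ]
}}

```text
time_s: 9.17
tcp_pos: [0.4486, 0.0477, 0.2471]
tcp_rot: [-0.358, -0.609, -0.359, 0.61]
ft_force: [-0.7, 0.3, -1.5]
opening: 0.018
```

```bash
python3 - <<'E'
from h import *
grab('wrist','w5')
goto([.4844,-.2315,.2],-.542)
c=load('top0');yy,xx=np.mgrid[150:185,325:350];P=depthpt(c,np.c_[xx.ravel(),yy.ravel()]);print('floor z',np.median(P[:,2]))
E
```

```text
t 9.2167 tcp [0.4487 0.0477 0.2472] yaw_y -0.5018092717986324 down -0.9999990280671638 q [-0.1575  0.1942  1.521   0.      1.4278  0.3443] F [-0.044   0.1473 -2.0927] open 0.01833265098775937
shift cm (tool now) [ 4.7069 16.5679 22.7571] (tool goal) [ 4.7181 17.4628 22.0754] rotvec [0.0402 0.0005 0.0013]
floor z 0.054090879792551005
```

View pics/w5.png

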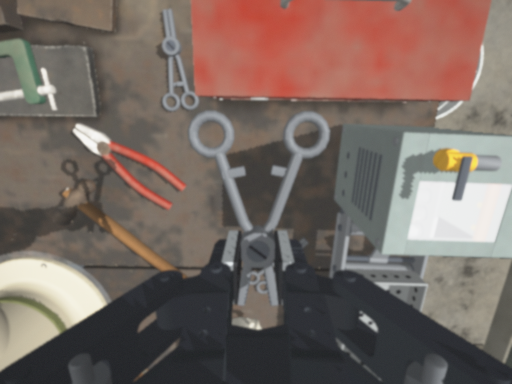

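Emit:
{"method": "jog_arm", "body": {
  "deltas": [
    {"rx":0,"ry":0,"rz":0,"tx":0,"ty":2.0,"tz":2.75,"fingers":255},
    {"rx":0,"ry":0,"rz":0,"tx":0,"ty":2.2,"tz":3.0,"fingers":255},
    {"rx":0,"ry":0,"rz":0,"tx":0,"ty":2.2,"tz":3.0,"fingers":255},
    {"rx":0,"ry":0,"rz":0,"tx":0,"ty":2.2,"tz":3.0,"fingers":255},
    {"rx":0,"ry":0,"rz":0,"tx":0,"ty":2.2,"tz":3.0,"fingers":255},
    {"rx":0,"ry":0,"rz":0,"tx":0,"ty":2.2,"tz":3.0,"fingers":255},
    {"rx":0,"ry":0,"rz":0,"tx":0,"ty":2.2,"tz":3.0,"fingers":255},
    {"rx":0.04,"ry":0,"rz":0,"tx":0,"ty":1.3,"tz":1.8,"fingers":255}
  ]
}}

```text
time_s: 9.88
tcp_pos: [0.4844, -0.2329, 0.247]
tcp_rot: [-0.348, -0.615, -0.348, 0.616]
ft_force: [-0.1, 0.0, -1.3]
opening: 0.0186
```

Emit:
{"method": "jog_arm", "body": {
  "deltas": [
    {"rx":0,"ry":0,"rz":0,"tx":1,"ty":0,"tz":0,"fingers":255},
    {"rx":0,"ry":0,"rz":0,"tx":1,"ty":0,"tz":0,"fingers":255},
    {"rx":0,"ry":0,"rz":0,"tx":1,"ty":0,"tz":0,"fingers":255},
    {"rx":0,"ry":0,"rz":0,"tx":1,"ty":0,"tz":0,"fingers":255},
    {"rx":0,"ry":0,"rz":0,"tx":1,"ty":0,"tz":0,"fingers":255},
    {"rx":0,"ry":0,"rz":0,"tx":1,"ty":0,"tz":0,"fingers":255},
    {"rx":0,"ry":0,"rz":0,"tx":0,"ty":0,"tz":0,"fingers":255},
    {"rx":0,"ry":0,"rz":0,"tx":0,"ty":0,"tz":0,"fingers":255}
  ]
}}

```text
time_s: 10.55
tcp_pos: [0.4843, -0.2294, 0.1874]
tcp_rot: [-0.348, -0.615, -0.349, 0.616]
ft_force: [-0.8, -0.1, -0.5]
opening: 0.0184
```

```bash
python3 - <<'E'
from h import *
w=grab('wrist','w6');grab('top','t6');grab('side','s6')
goto([.4844,-.2315,.1],-.542)
u=np.array([.518,.855,0]);n=np.array([-.855,.518,0]);r=np.array([.4575,-.276,0])
for X,Y,Z in((0,50,105),(0,-50,105),(138,50,82),(138,-50,82)):
  p=r+u*X/1e3+n*Y/1e3+[0,0,Z/1e3];print(X,Y,p,proj(w,p),proj(load('t6'),p),proj(load('s6'),p))
E
```

```text
t 10.7 tcp [ 0.4847 -0.2296  0.1884] yaw_y -0.5427676339461261 down -0.9999994558282119 q [-0.6633  0.3919  1.4098 -0.      1.3388 -0.1205] F [-0.0432 -0.2161 -1.0424] open 0.018448727184725445
shift cm (tool now) [8.8411 0.0596 0.1762] (tool goal) [8.841  0.0686 0.1774] rotvec [-0.0008  0.0001 -0.001 ]
0 50 [ 0.4148 -0.2501  0.105 ] [[204.8524 255.1307]] [[355.194  212.4941]] [[306.4584 141.1619]]
0 -50 [ 0.5002 -0.3019  0.105 ] [[313.3867 255.5216]] [[374.5827 176.4761]] [[281.031  130.6944]]
138 50 [ 0.4862 -0.1321  0.082 ] [[201.463   97.8066]] [[303.6853 185.0333]] [[268.8179 163.4016]]
138 -50 [ 0.5717 -0.1839  0.082 ] [[318.1597  98.2095]] [[323.0325 150.2805]] [[244.133  150.7955]]
```

View pics/w6.png

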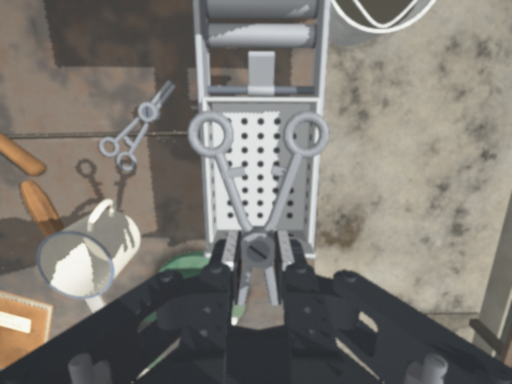

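View pics/s6.png

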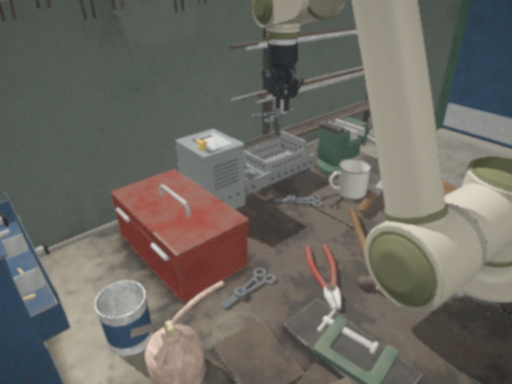

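```bash
python3 - <<'E'
from h import *
im=load('w6')['pixels'][:,:,::-1]
cv2.imwrite('pics/w6z.png',cv2.resize(im[60:275,180:345],None,fx=3.6,fy=2.7,interpolation=cv2.INTER_CUBIC))
E
```

```text
(no output)
```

View pics/w6z.png

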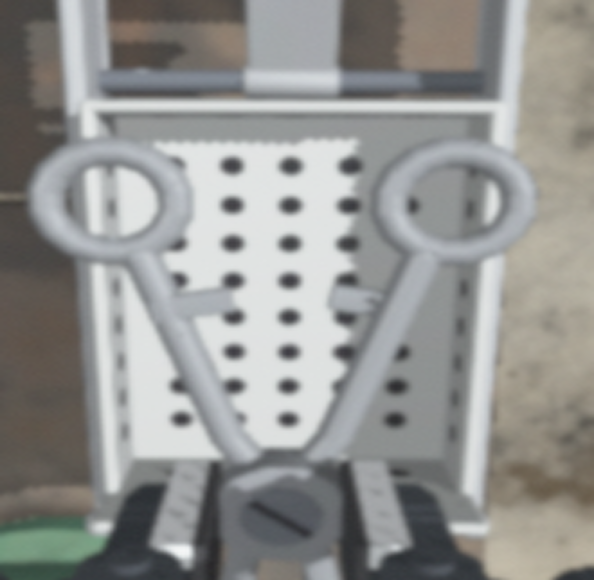

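Emit:
{"method": "jog_arm", "body": {
  "deltas": [
    {"rx":0,"ry":0,"rz":0,"tx":0.5,"ty":0.18,"tz":0.17,"fingers":255},
    {"rx":0,"ry":0,"rz":0,"tx":1.5,"ty":0,"tz":0,"fingers":255},
    {"rx":0,"ry":0,"rz":0,"tx":1.5,"ty":0,"tz":0,"fingers":255},
    {"rx":0,"ry":0,"rz":0,"tx":1.5,"ty":0,"tz":0,"fingers":255},
    {"rx":0,"ry":0,"rz":0,"tx":1.5,"ty":0,"tz":0,"fingers":255},
    {"rx":0,"ry":0,"rz":0,"tx":0.5,"ty":0,"tz":0,"fingers":255},
    {"rx":0,"ry":0,"rz":0,"tx":0,"ty":0,"tz":0,"fingers":255},
    {"rx":0,"ry":0,"rz":0,"tx":0,"ty":0,"tz":0,"fingers":255}
  ]
}}

```text
time_s: 11.37
tcp_pos: [0.4854, -0.2321, 0.1183]
tcp_rot: [0.348, 0.616, 0.347, -0.616]
ft_force: [0.1, 0.3, -1.2]
opening: 0.0182
```

```bash
python3 - <<'E'
from h import *
w=grab('wrist','w7')
goto([.4854,-.2321,.058],-.542)
E
```

```text
t 11.4167 tcp [ 0.4856 -0.2322  0.1187] yaw_y -0.5438294680078605 down -0.9999988439819012 q [-0.6661  0.4696  1.5063 -0.      1.1642 -0.1223] F [ 0.4557  0.5429 -0.5656] open 0.018053411408269774
shift cm (tool now) [ 6.0664 -0.029  -0.0017] (tool goal) [ 6.0664 -0.0198 -0.0006] rotvec [-0.0018  0.0002 -0.0015]
```

View pics/w7.png

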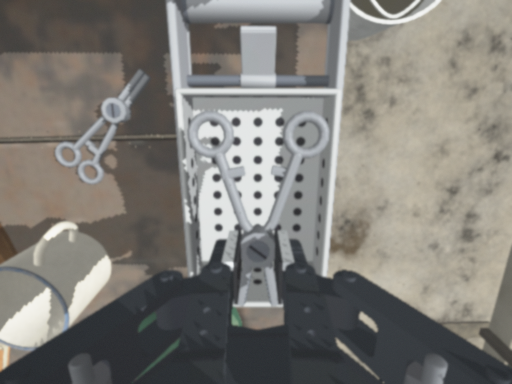

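Well centred. I'll lower 6.1 cm, slowing at the end, then open the fingers to about 35 mm.

Emit:
{"method": "jog_arm", "body": {
  "deltas": [
    {"rx":0,"ry":0,"rz":0,"tx":1.0,"ty":0,"tz":0,"fingers":255},
    {"rx":0,"ry":0,"rz":0,"tx":1.2,"ty":0,"tz":0,"fingers":255},
    {"rx":0,"ry":0,"rz":0,"tx":1.2,"ty":0,"tz":0,"fingers":255},
    {"rx":0,"ry":0,"rz":0,"tx":1.1,"ty":0,"tz":0,"fingers":255},
    {"rx":0,"ry":0,"rz":0,"tx":0.6,"ty":0,"tz":0,"fingers":255},
    {"rx":0,"ry":0,"rz":0,"tx":0.4,"ty":0,"tz":0,"fingers":255},
    {"rx":0,"ry":0,"rz":0,"tx":0.3,"ty":0,"tz":0,"fingers":255},
    {"rx":0,"ry":0,"rz":0,"tx":0,"ty":0,"tz":0,"fingers":255}
  ]
}}

```text
time_s: 12.08
tcp_pos: [0.4852, -0.2318, 0.0596]
tcp_rot: [-0.347, -0.616, -0.347, 0.616]
ft_force: [-0.4, -0.4, -1.2]
opening: 0.0183
```

```bash
python3 - <<'E'
from h import *
w=grab('wrist','w8')
goto([.4854,-.2321,.058],-.542)
E
```

```text
t 12.1333 tcp [ 0.4853 -0.232   0.06  ] yaw_y -0.5440052839383517 down -0.9999999130372272 q [-0.6661  0.5475  1.5734  0.      1.0203 -0.1221] F [ 1.817   0.3048 -0.7143] open 0.018365086730026667
shift cm (tool now) [0.2005 0.0169 0.007 ] (tool goal) [0.2005 0.017  0.007 ] rotvec [-0.002   0.     -0.0004]
```

View pics/w8.png

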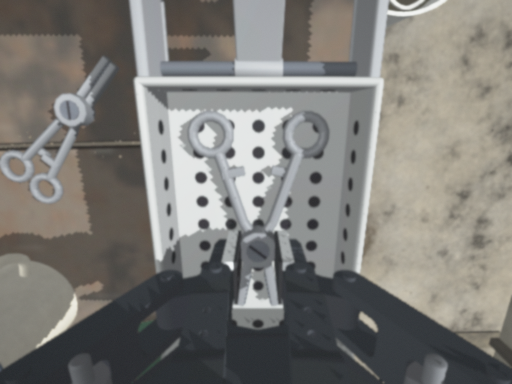

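Emit:
{"method": "jog_arm", "body": {
  "deltas": [
    {"rx":0,"ry":0,"rz":0,"tx":0.1,"ty":0,"tz":0,"fingers":255},
    {"rx":0,"ry":0,"rz":0,"tx":0.1,"ty":0,"tz":0,"fingers":255},
    {"rx":0,"ry":0,"rz":0,"tx":0,"ty":0,"tz":0,"fingers":255},
    {"rx":0,"ry":0,"rz":0,"tx":0,"ty":0,"tz":0,"fingers":190},
    {"rx":0,"ry":0,"rz":0,"tx":0,"ty":0,"tz":0,"fingers":170},
    {"rx":0,"ry":0,"rz":0,"tx":0,"ty":0,"tz":0,"fingers":150},
    {"rx":0,"ry":0,"rz":0,"tx":0,"ty":0,"tz":0,"fingers":150},
    {"rx":0,"ry":0,"rz":0,"tx":0,"ty":0,"tz":0,"fingers":150}
  ]
}}

```text
time_s: 12.8
tcp_pos: [0.4852, -0.2319, 0.0579]
tcp_rot: [0.347, 0.616, 0.347, -0.616]
ft_force: [0.9, 0.6, -0.7]
opening: 0.0351
```

Emit:
{"method": "jog_arm", "body": {
  "deltas": [
    {"rx":0,"ry":0,"rz":0,"tx":0,"ty":0,"tz":0,"fingers":150},
    {"rx":0,"ry":0,"rz":0,"tx":0,"ty":0,"tz":0,"fingers":150},
    {"rx":0,"ry":0,"rz":0,"tx":0,"ty":0,"tz":0,"fingers":150},
    {"rx":0,"ry":0,"rz":0,"tx":0,"ty":0,"tz":0,"fingers":150},
    {"rx":0,"ry":0,"rz":0,"tx":0,"ty":0,"tz":0,"fingers":150},
    {"rx":0,"ry":0,"rz":0,"tx":-0.3,"ty":0,"tz":0,"fingers":150},
    {"rx":0,"ry":0,"rz":0,"tx":-0.5,"ty":0,"tz":0,"fingers":150},
    {"rx":0,"ry":0,"rz":0,"tx":-0.5,"ty":0,"tz":0,"fingers":150}
  ]
}}

```text
time_s: 13.47
tcp_pos: [0.4852, -0.2319, 0.0713]
tcp_rot: [0.347, 0.616, 0.347, -0.616]
ft_force: [0.3, -0.2, 1.3]
opening: 0.0352
```

```bash
python3 - <<'E'
from h import *
w=grab('wrist','w9')
goto([.4854,-.2321,.058],-.542)
E
```

```text
t 13.5167 tcp [ 0.4856 -0.2322  0.0724] yaw_y -0.5439732590362583 down -0.9999980439058481 q [-0.6661  0.5299  1.5607 -0.      1.049  -0.1221] F [-0.2012  0.1895  0.6057] open 0.035158573860760836
shift cm (tool now) [ 1.4389 -0.0266  0.0036] (tool goal) [ 1.4389 -0.0238  0.0039] rotvec [-0.002   0.0002 -0.002 ]
```

View pics/w9.png

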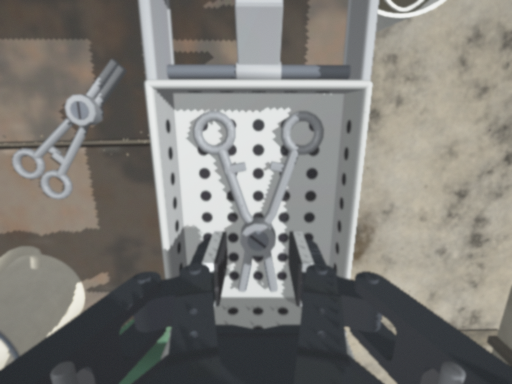

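Emit:
{"method": "jog_arm", "body": {
  "deltas": [
    {"rx":0,"ry":0,"rz":0,"tx":-1.5,"ty":0,"tz":0,"fingers":150},
    {"rx":0,"ry":0,"rz":0,"tx":-2.2,"ty":0,"tz":0,"fingers":150},
    {"rx":0,"ry":0,"rz":0,"tx":-2.3,"ty":0,"tz":0,"fingers":150},
    {"rx":0,"ry":0,"rz":0,"tx":-2.3,"ty":0,"tz":0,"fingers":150},
    {"rx":0.1,"ry":0,"rz":0,"tx":-2.3,"ty":0,"tz":0,"fingers":200},
    {"rx":0.12,"ry":0,"rz":0,"tx":-2.3,"ty":0,"tz":0,"fingers":255},
    {"rx":0.12,"ry":0,"rz":0,"tx":-2.3,"ty":0,"tz":0,"fingers":255},
    {"rx":0.12,"ry":0,"rz":0,"tx":-2.0,"ty":0,"tz":0,"fingers":255}
  ]
}}

```text
time_s: 14.18
tcp_pos: [0.4851, -0.2318, 0.2448]
tcp_rot: [0.196, 0.68, 0.195, -0.679]
ft_force: [0.5, -0.7, -0.4]
opening: -0.0001
```

Emit:
{"method": "jog_arm", "body": {
  "deltas": [
    {"rx":0.12,"ry":0,"rz":0,"tx":0,"ty":0,"tz":0,"fingers":255},
    {"rx":0.12,"ry":0,"rz":0,"tx":0,"ty":0,"tz":0,"fingers":255},
    {"rx":0.12,"ry":0,"rz":0,"tx":0,"ty":0,"tz":0,"fingers":255},
    {"rx":0.12,"ry":0,"rz":0,"tx":0,"ty":0,"tz":0,"fingers":255},
    {"rx":0.12,"ry":0,"rz":0,"tx":0,"ty":0,"tz":0,"fingers":255},
    {"rx":0.12,"ry":0,"rz":0,"tx":0,"ty":0,"tz":0,"fingers":255},
    {"rx":0.12,"ry":0,"rz":0,"tx":0,"ty":0,"tz":0,"fingers":255},
    {"rx":0.12,"ry":0,"rz":0,"tx":0,"ty":0,"tz":0,"fingers":255}
  ]
}}

```text
time_s: 14.85
tcp_pos: [0.4851, -0.2318, 0.2432]
tcp_rot: [-0.14, 0.693, -0.14, -0.693]
ft_force: [0.3, -0.4, 0.6]
opening: 0.0001
```

```bash
python3 - <<'E'
from h import *
t=grab('top','t10');grab('wrist','w10')
goto([.4446,-.3090,.16],-2.1146)
im=t['pixels'][:,:,::-1];cv2.imwrite('pics/t10z.png',cv2.resize(im[90:240,225:400],None,fx=4,fy=4,interpolation=cv2.INTER_CUBIC))
E
```

```text
t 14.95 tcp [ 0.4851 -0.2318  0.2431] yaw_y -1.965304715105922 down -0.999999922261067 q [-0.6661  0.3503  1.3099 -0.      1.4809  1.2992] F [ 0.6637 -0.2991  0.0318] open -8.847757545311422e-05
shift cm (tool now) [8.3156 8.6802 0.7734] (tool goal) [ 8.3148  8.6992 -0.5296] rotvec [ 0.1493 -0.0004 -0.0001]
```

View pics/w10.png

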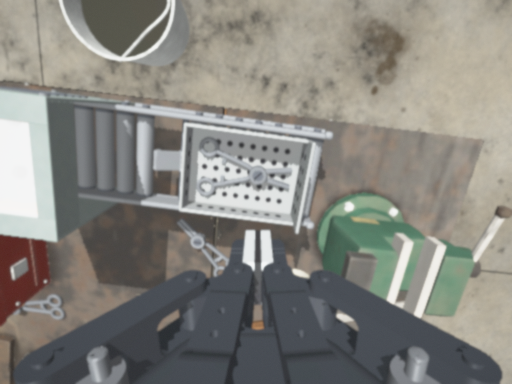

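View pics/t10z.png

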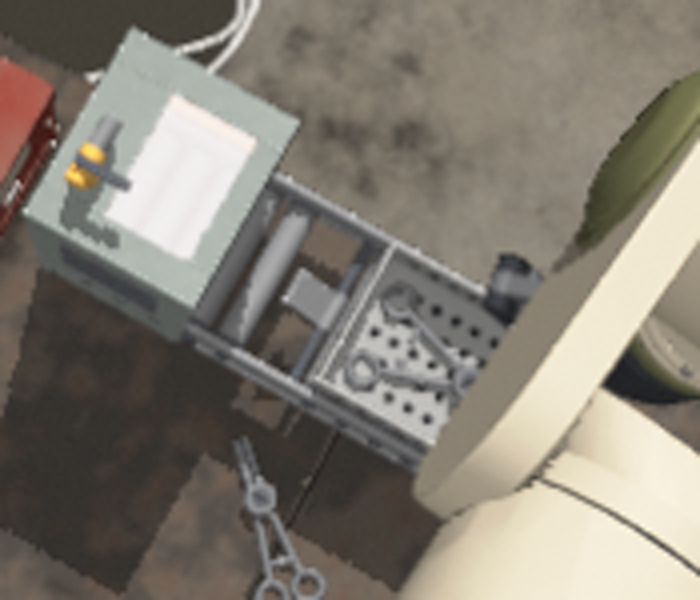

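Emit:
{"method": "jog_arm", "body": {
  "deltas": [
    {"rx":0.075,"ry":0,"rz":0,"tx":0,"ty":0,"tz":0,"fingers":255},
    {"rx":0.075,"ry":0,"rz":0,"tx":0,"ty":0,"tz":0,"fingers":255},
    {"rx":0,"ry":0,"rz":0,"tx":0,"ty":2.2,"tz":-0.3,"fingers":255},
    {"rx":0,"ry":0,"rz":0,"tx":0,"ty":2.2,"tz":-0.3,"fingers":255},
    {"rx":0,"ry":0,"rz":0,"tx":0,"ty":2.2,"tz":-0.3,"fingers":255},
    {"rx":0,"ry":0,"rz":0,"tx":0,"ty":2.1,"tz":-0.3,"fingers":255},
    {"rx":0,"ry":0,"rz":-0.12,"tx":0,"ty":0,"tz":0,"fingers":255},
    {"rx":0,"ry":0,"rz":-0.12,"tx":0,"ty":0,"tz":0,"fingers":255}
  ]
}}

```text
time_s: 15.62
tcp_pos: [0.4508, -0.3126, 0.2438]
tcp_rot: [-0.269, 0.701, -0.103, -0.652]
ft_force: [-0.2, -0.1, -0.7]
opening: 0.0002
```

```bash
python3 - <<'E'
from h import *
grab('wrist','w11');grab('side','s11')
o,p,R=pose();print(R[:,0],R[:,1],p,o['q'])
r=np.array([.4584,-.2765]);u=np.array([.518,.855]);n=np.array([-.855,.518])
print('rel tray rear X,Y',(p[:2]-r)@u,(p[:2]-r)@n)
t=np.array([*(r-.035*u-.012*n),.09]);print('shift',R.T@(t-p)*100)
print('down 1.5cm:',R.T@[0,0,-1.5],'fwd 1cm',R.T@[u[0],u[1],0])
E
```

```text
[ 0.124   0.2055 -0.9708] [-0.502  -0.8309 -0.24  ] [ 0.4493 -0.3145  0.2422] [-0.9348  0.3889  1.2741  0.2236  1.5726  1.1693]
rel tray rear X,Y -0.037246919675582406 -0.011891233076025591
shift [14.8318  3.4325 -0.0127]
down 1.5cm: [ 1.4562  0.36   -0.0002] fwd 1cm [ 0.2399 -0.9705 -0.0012]
```

View pics/s11.png

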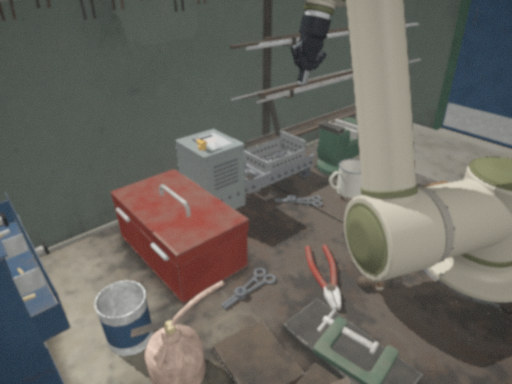

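View pics/w11.png

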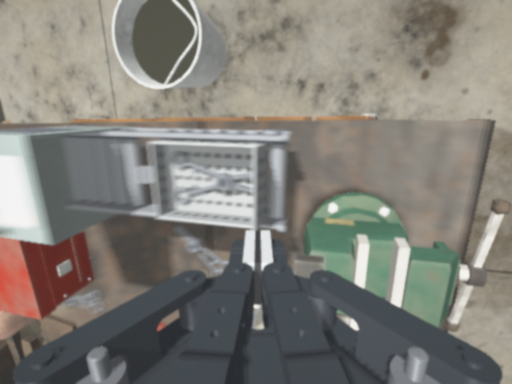

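Emit:
{"method": "jog_arm", "body": {
  "deltas": [
    {"rx":0,"ry":0,"rz":0,"tx":1.85,"ty":0.46,"tz":0,"fingers":255},
    {"rx":0,"ry":0,"rz":0,"tx":1.85,"ty":0.46,"tz":0,"fingers":255},
    {"rx":0,"ry":0,"rz":0,"tx":1.85,"ty":0.46,"tz":0,"fingers":255},
    {"rx":0,"ry":0,"rz":0,"tx":1.85,"ty":0.46,"tz":0,"fingers":255},
    {"rx":0,"ry":0,"rz":0,"tx":1.85,"ty":0.46,"tz":0,"fingers":255},
    {"rx":0,"ry":0,"rz":0,"tx":1.85,"ty":0.46,"tz":0,"fingers":255},
    {"rx":0,"ry":0,"rz":0,"tx":1.85,"ty":0.4,"tz":0,"fingers":255},
    {"rx":0,"ry":0,"rz":0,"tx":1.3,"ty":0.32,"tz":0,"fingers":255}
  ]
}}

```text
time_s: 16.38
tcp_pos: [0.4505, -0.3115, 0.0949]
tcp_rot: [-0.268, 0.699, -0.106, -0.655]
ft_force: [0.5, -1.1, 0.4]
opening: 0.0
```

```bash
cat >> h.py <<'E'
def rep():
    o,p,R=pose();r=np.array([.4584,-.2765]);u=np.array([.518,.855]);n=np.array([-.855,.518])
    print('t',o['time_s'],p,'rel start rear X,Y',(p[:2]-r)@u,(p[:2]-r)@n,'F along',o['ft_force'][:2]@u,o['ft_force'])
    return R
E
python3 - <<'E'
from h import *
grab('wrist','w12');grab('top','t12')
R=rep();u=np.array([.518,.855,0]);print('fwd',R.T@u,R[:,0])
E
```

```text
t 16.4833 [ 0.4501 -0.3112  0.0946] rel start rear X,Y -0.033967630860714595 -0.010898965089445939 F along 0.06455832233844122 [-0.3865  0.3097  1.0709]
fwd [ 0.2367 -0.9712 -0.0055] [ 0.119   0.2047 -0.9716]
```

View pics/w12.png

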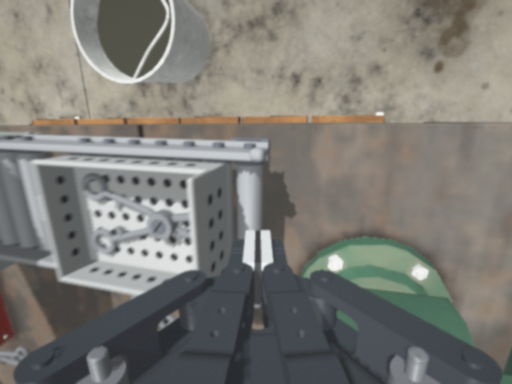

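View pics/t12.png

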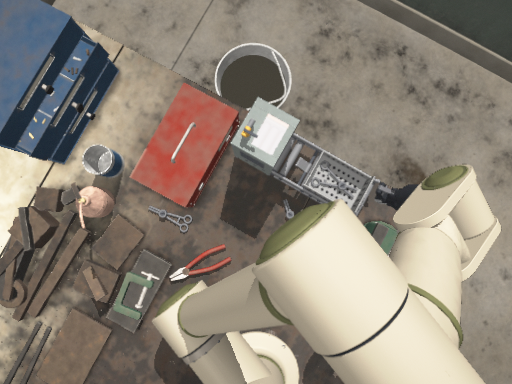

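Emit:
{"method": "jog_arm", "body": {
  "deltas": [
    {"rx":0,"ry":0,"rz":0,"tx":0.95,"ty":0.23,"tz":0,"fingers":255},
    {"rx":0,"ry":0,"rz":0,"tx":0.95,"ty":0.23,"tz":0,"fingers":255},
    {"rx":0,"ry":0,"rz":0,"tx":0.12,"ty":-0.49,"tz":0,"fingers":255},
    {"rx":0,"ry":0,"rz":0,"tx":0.12,"ty":-0.49,"tz":0,"fingers":255},
    {"rx":0,"ry":0,"rz":0,"tx":0.12,"ty":-0.49,"tz":0,"fingers":255},
    {"rx":0,"ry":0,"rz":0,"tx":0.12,"ty":-0.49,"tz":0,"fingers":255},
    {"rx":0,"ry":0,"rz":0,"tx":0.12,"ty":-0.49,"tz":0,"fingers":255},
    {"rx":0,"ry":0,"rz":0,"tx":0.12,"ty":-0.49,"tz":0,"fingers":255}
  ]
}}

```text
time_s: 17.15
tcp_pos: [0.4666, -0.2863, 0.0769]
tcp_rot: [-0.269, 0.699, -0.107, -0.653]
ft_force: [-1.0, -1.1, 2.3]
opening: -0.0001
```

```bash
python3 - <<'E'
from h import *
grab('wrist','w13')
R=rep();u=np.array([.518,.855,0]);print('fwd',R.T@u,R[:,0])
E
```

```text
t 17.2 [ 0.4668 -0.2854  0.0769] rel start rear X,Y -0.003266321421769582 -0.01182344014124468 F along 0.36620084155418126 [ 0.4276  0.1693 -0.3273]
fwd [ 0.2377 -0.971  -0.0022] [ 0.1231  0.2034 -0.9713]
```

View pics/w13.png

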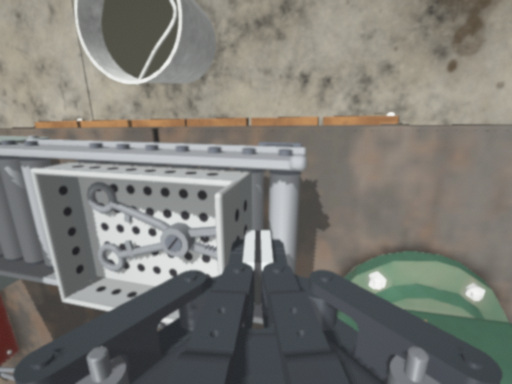

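Emit:
{"method": "jog_arm", "body": {
  "deltas": [
    {"rx":0,"ry":0,"rz":0,"tx":0.12,"ty":-0.49,"tz":0,"fingers":255},
    {"rx":0,"ry":0,"rz":0,"tx":0.17,"ty":-0.68,"tz":0,"fingers":255},
    {"rx":0,"ry":0,"rz":0,"tx":0.24,"ty":-0.97,"tz":0,"fingers":255},
    {"rx":0,"ry":0,"rz":0,"tx":0.24,"ty":-0.97,"tz":0,"fingers":255},
    {"rx":0,"ry":0,"rz":0,"tx":0.24,"ty":-0.97,"tz":0,"fingers":255},
    {"rx":0,"ry":0,"rz":0,"tx":0.24,"ty":-0.97,"tz":0,"fingers":255},
    {"rx":0,"ry":0,"rz":0,"tx":0.24,"ty":-0.97,"tz":0,"fingers":255},
    {"rx":0,"ry":0,"rz":0,"tx":0.24,"ty":-0.97,"tz":0,"fingers":255}
  ]
}}

```text
time_s: 17.87
tcp_pos: [0.5041, -0.2239, 0.0765]
tcp_rot: [-0.27, 0.699, -0.107, -0.654]
ft_force: [-0.7, -3.6, 1.5]
opening: -0.0002
```

```bash
python3 - <<'E'
from h import *
grab('wrist','w14')
R=rep();u=np.array([.518,.855,0]);print('fwd',R.T@u,R[:,0])
E
```

```text
t 17.9167 [ 0.5044 -0.2222  0.0764] rel start rear X,Y 0.07024457035455463 -0.011260687392572409 F along 1.5798101812282983 [0.3717 1.6225 0.0748]
fwd [ 0.2385 -0.9708 -0.003 ] [ 0.1225  0.2048 -0.9711]
```

View pics/w14.png

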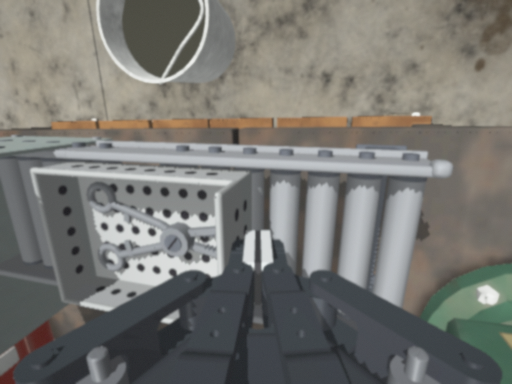

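Emit:
{"method": "jog_arm", "body": {
  "deltas": [
    {"rx":0,"ry":0,"rz":0,"tx":0.19,"ty":-0.78,"tz":0,"fingers":255},
    {"rx":0,"ry":0,"rz":0,"tx":0.19,"ty":-0.78,"tz":0,"fingers":255},
    {"rx":0,"ry":0,"rz":0,"tx":0.19,"ty":-0.78,"tz":0,"fingers":255},
    {"rx":0,"ry":0,"rz":0,"tx":0.19,"ty":-0.78,"tz":0,"fingers":255},
    {"rx":0,"ry":0,"rz":0,"tx":0.19,"ty":-0.78,"tz":0,"fingers":255},
    {"rx":0,"ry":0,"rz":0,"tx":0.19,"ty":-0.78,"tz":0,"fingers":255},
    {"rx":0,"ry":0,"rz":0,"tx":0.19,"ty":-0.78,"tz":0,"fingers":255},
    {"rx":0,"ry":0,"rz":0,"tx":0.14,"ty":-0.58,"tz":0,"fingers":255}
  ]
}}

```text
time_s: 18.58
tcp_pos: [0.536, -0.1708, 0.0764]
tcp_rot: [-0.27, 0.699, -0.107, -0.654]
ft_force: [-1.4, -1.8, -1.4]
opening: -0.0001
```

```bash
python3 - <<'E'
from h import *
grab('wrist','w15')
R=rep();u=np.array([.518,.855,0]);print('fwd',R.T@u,R[:,0])
E
```

```text
t 18.6333 [ 0.5363 -0.17    0.0765] rel start rear X,Y 0.13136953365764273 -0.011418567010125677 F along 1.9186629566843105 [ 0.7441  1.7932 -0.1105]
fwd [ 0.2383 -0.9709 -0.0024] [ 0.1229  0.2043 -0.9712]
```

View pics/w15.png

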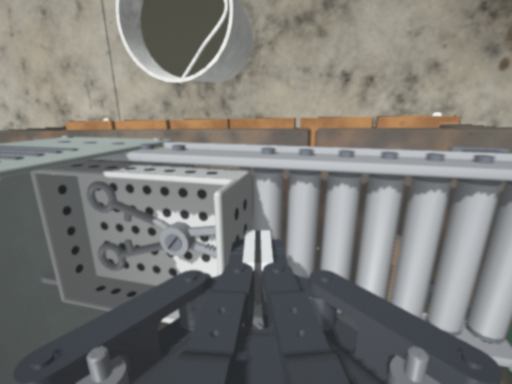

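Emit:
{"method": "jog_arm", "body": {
  "deltas": [
    {"rx":0,"ry":0,"rz":0,"tx":0.12,"ty":-0.49,"tz":0,"fingers":255},
    {"rx":0,"ry":0,"rz":0,"tx":0.12,"ty":-0.49,"tz":0,"fingers":255},
    {"rx":0,"ry":0,"rz":0,"tx":0.12,"ty":-0.49,"tz":0,"fingers":255},
    {"rx":0,"ry":0,"rz":0,"tx":0.12,"ty":-0.49,"tz":0,"fingers":255},
    {"rx":0,"ry":0,"rz":0,"tx":0.1,"ty":-0.39,"tz":0,"fingers":255},
    {"rx":0,"ry":0,"rz":0,"tx":0.1,"ty":-0.39,"tz":0,"fingers":255},
    {"rx":0,"ry":0,"rz":0,"tx":0.1,"ty":-0.39,"tz":0,"fingers":255},
    {"rx":0,"ry":0,"rz":0,"tx":0.07,"ty":-0.29,"tz":0,"fingers":255}
  ]
}}

```text
time_s: 19.3
tcp_pos: [0.554, -0.1411, 0.0764]
tcp_rot: [-0.27, 0.699, -0.107, -0.653]
ft_force: [-0.7, -2.2, 1.8]
opening: 0.0
```

Emit:
{"method": "jog_arm", "body": {
  "deltas": [
    {"rx":0,"ry":0,"rz":0,"tx":0.05,"ty":-0.19,"tz":0,"fingers":255},
    {"rx":0,"ry":0,"rz":0,"tx":0.05,"ty":-0.19,"tz":0,"fingers":255},
    {"rx":0,"ry":0,"rz":0,"tx":0.05,"ty":-0.19,"tz":0,"fingers":255},
    {"rx":0,"ry":0,"rz":0,"tx":0.05,"ty":-0.19,"tz":0,"fingers":255},
    {"rx":0,"ry":0,"rz":0,"tx":0,"ty":0,"tz":0,"fingers":255},
    {"rx":0,"ry":0,"rz":0,"tx":0,"ty":0,"tz":0,"fingers":255},
    {"rx":0,"ry":0,"rz":0,"tx":0,"ty":0,"tz":0,"fingers":255},
    {"rx":0,"ry":0,"rz":0,"tx":0,"ty":0,"tz":0,"fingers":255}
  ]
}}

```text
time_s: 19.97
tcp_pos: [0.5577, -0.1348, 0.0761]
tcp_rot: [-0.27, 0.699, -0.107, -0.654]
ft_force: [0.4, -0.4, -0.0]
opening: -0.0003
```

```bash
python3 - <<'E'
from h import *
grab('wrist','w16');grab('side','s16')
R=rep()
c=load('s16');im=c['pixels'][:,:,::-1];cv2.imwrite('pics/s16z.png',cv2.resize(im[60:230,160:340],None,fx=4,fy=3.5,interpolation=cv2.INTER_CUBIC))
E
```

```text
t 20.0667 [ 0.5577 -0.1348  0.0762] rel start rear X,Y 0.1726426784598306 -0.011520862676531898 F along -0.3272365476378544 [-0.9662  0.2026 -0.725 ]
```

View pics/w16.png

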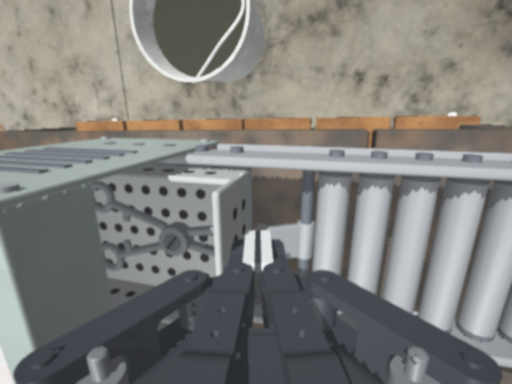

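View pics/s16z.png

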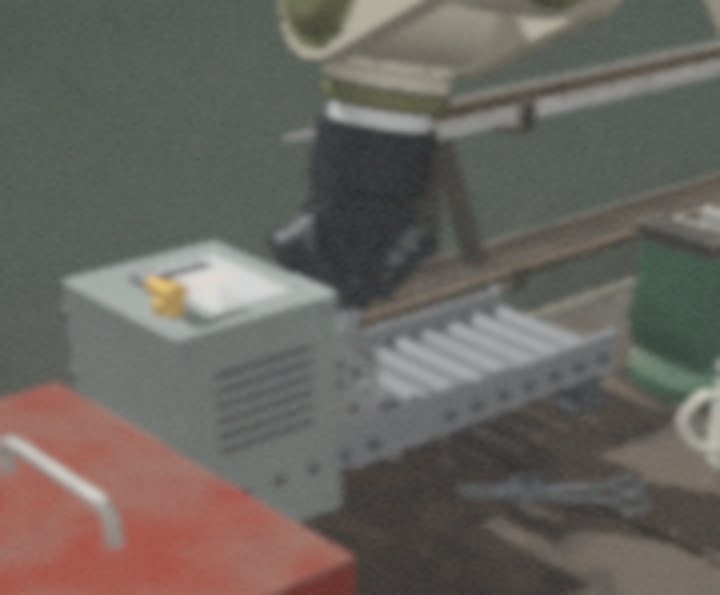

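Emit:
{"method": "jog_arm", "body": {
  "deltas": [
    {"rx":0,"ry":0,"rz":0,"tx":0.04,"ty":-0.15,"tz":0,"fingers":255},
    {"rx":0,"ry":0,"rz":0,"tx":0.04,"ty":-0.15,"tz":0,"fingers":255},
    {"rx":0,"ry":0,"rz":0,"tx":0.04,"ty":-0.15,"tz":0,"fingers":255},
    {"rx":0,"ry":0,"rz":0,"tx":0.04,"ty":-0.15,"tz":0,"fingers":255},
    {"rx":0,"ry":0,"rz":0,"tx":0.02,"ty":-0.1,"tz":0,"fingers":255},
    {"rx":0,"ry":0,"rz":0,"tx":0,"ty":0,"tz":0,"fingers":255},
    {"rx":0,"ry":0,"rz":0,"tx":0,"ty":0,"tz":0,"fingers":255},
    {"rx":0,"ry":0,"rz":0,"tx":0,"ty":0,"tz":0,"fingers":255}
  ]
}}

```text
time_s: 20.73
tcp_pos: [0.5589, -0.1333, 0.0762]
tcp_rot: [-0.267, 0.698, -0.11, -0.655]
ft_force: [-22.2, -25.8, 8.5]
opening: 0.0002
```

```bash
python3 - <<'E'
from h import *
w=grab('wrist','w17')
R=rep()
im=w['pixels'][:,:,::-1];cv2.imwrite('pics/w17z.png',cv2.resize(im[130:290,190:330],None,fx=5,fy=3.7,interpolation=cv2.INTER_CUBIC))
u=np.array([.518,.855,0]);n=np.array([-.855,.518,0]);r=np.array([.4584,-.2765,0])
org=r+.156*u
for X in(26,30,70): print(X,proj(w,[org+u*X/1e3+n*y/1e3+[0,0,z/1e3] for y,z in((-50,105),(-12,58),(-59,60))]))
E
```

```text
t 20.7833 [ 0.5589 -0.1332  0.0761] rel start rear X,Y 0.17454821781505148 -0.011735659510207361 F along -33.34234608176711 [-22.9985 -25.0633   8.9386]
26 [[225.5882 193.6043]
 [252.0726 229.7104]
 [250.8918 157.4563]]
30 [[217.0965 193.0048]
 [246.076  229.1184]
 [244.3285 157.1984]]
70 [[138.5859 187.4602]
 [189.2449 223.4887]
 [182.4501 154.7891]]
```

View pics/w17z.png

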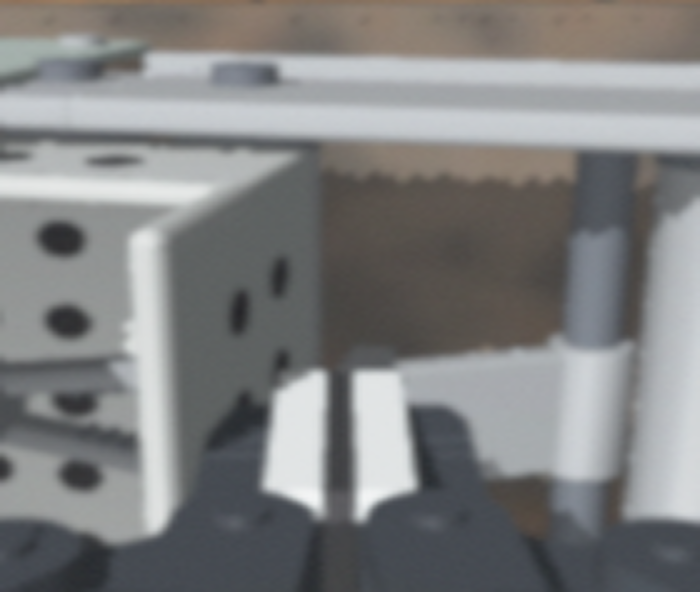

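Emit:
{"method": "jog_arm", "body": {
  "deltas": [
    {"rx":0,"ry":0,"rz":0,"tx":-0.04,"ty":0.15,"tz":0,"fingers":255},
    {"rx":0,"ry":0,"rz":0,"tx":-0.04,"ty":0.15,"tz":0,"fingers":255},
    {"rx":0,"ry":0,"rz":0,"tx":-0.05,"ty":0.2,"tz":0,"fingers":255},
    {"rx":0,"ry":0,"rz":0,"tx":-0.1,"ty":0.4,"tz":0,"fingers":255},
    {"rx":0,"ry":0,"rz":0,"tx":-0.24,"ty":0.97,"tz":0,"fingers":255},
    {"rx":0,"ry":0,"rz":0,"tx":-0.24,"ty":0.97,"tz":0,"fingers":255},
    {"rx":0,"ry":0,"rz":0,"tx":-0.24,"ty":0.97,"tz":0,"fingers":255},
    {"rx":0,"ry":0,"rz":0,"tx":0,"ty":0,"tz":0,"fingers":255}
  ]
}}

```text
time_s: 21.45
tcp_pos: [0.5405, -0.164, 0.0763]
tcp_rot: [-0.27, 0.699, -0.107, -0.653]
ft_force: [0.6, -0.1, 0.4]
opening: -0.0
```

```bash
python3 - <<'E'
from h import *
w=grab('wrist','w18')
R=rep()
im=w['pixels'][:,:,::-1];cv2.imwrite('pics/w18z.png',cv2.resize(im[130:290,100:300],None,fx=4,fy=3.7,interpolation=cv2.INTER_CUBIC))
u=np.array([.518,.855,0]);n=np.array([-.855,.518,0]);r=np.array([.4584,-.2765,0])
org=r+.156*u
for X in(26,30): print(X,proj(w,[org+u*X/1e3+n*y/1e3+[0,0,z/1e3] for y,z in((-50,105),(-12,58),(-59,60))]))
E
```

```text
t 21.5 [ 0.5408 -0.1632  0.0763] rel start rear X,Y 0.13957328354002546 -0.011802748110697994 F along 0.10729831677591153 [ 1.002  -0.4816  0.2366]
26 [[153.8044 188.6893]
 [200.9866 224.6773]
 [195.0659 155.5416]]
30 [[146.4218 188.157 ]
 [195.5315 224.1218]
 [189.1508 155.3123]]
```

View pics/w18z.png

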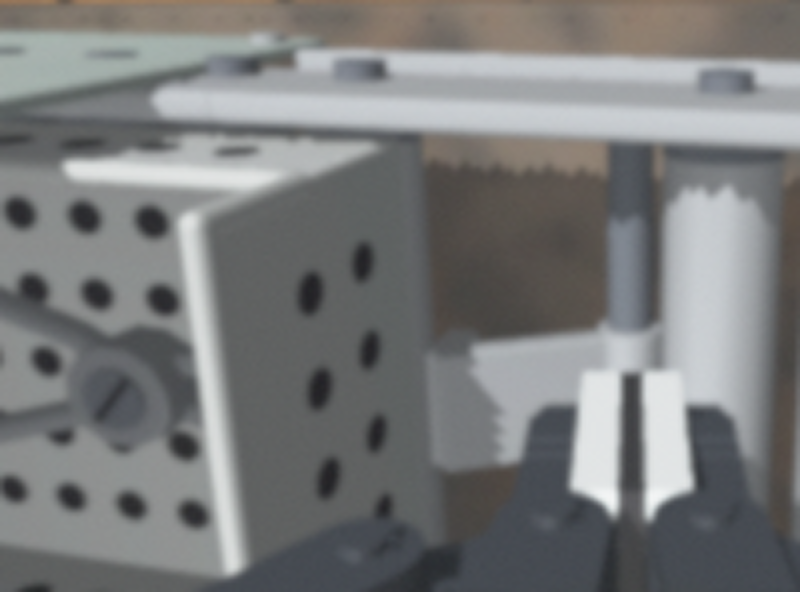

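Emit:
{"method": "jog_arm", "body": {
  "deltas": [
    {"rx":0,"ry":0,"rz":0,"tx":-1.94,"ty":-0.48,"tz":0,"fingers":255},
    {"rx":0,"ry":0,"rz":0,"tx":-1.94,"ty":-0.48,"tz":0,"fingers":255},
    {"rx":0,"ry":0,"rz":0,"tx":-1.94,"ty":-0.48,"tz":0,"fingers":255},
    {"rx":0,"ry":0,"rz":0,"tx":-1.94,"ty":-0.48,"tz":0,"fingers":255},
    {"rx":0,"ry":0,"rz":0,"tx":-1.94,"ty":-0.48,"tz":0,"fingers":255},
    {"rx":0,"ry":0,"rz":0,"tx":-1.94,"ty":-0.48,"tz":0,"fingers":255},
    {"rx":0,"ry":0,"rz":0,"tx":-1.94,"ty":-0.48,"tz":0,"fingers":255},
    {"rx":0,"ry":0,"rz":0,"tx":0,"ty":0,"tz":0,"fingers":255}
  ]
}}

```text
time_s: 22.17
tcp_pos: [0.5426, -0.1623, 0.22]
tcp_rot: [-0.269, 0.701, -0.107, -0.651]
ft_force: [0.8, -0.1, 1.0]
opening: 0.0
```

Emit:
{"method": "jog_arm", "body": {
  "deltas": [
    {"rx":0,"ry":0,"rz":0,"tx":0,"ty":1.5,"tz":0,"fingers":255},
    {"rx":0,"ry":0,"rz":0,"tx":0,"ty":1.5,"tz":0,"fingers":255},
    {"rx":0,"ry":0,"rz":0,"tx":0,"ty":1.5,"tz":0,"fingers":255},
    {"rx":0,"ry":0,"rz":0,"tx":0,"ty":1.5,"tz":0,"fingers":255},
    {"rx":0,"ry":0,"rz":0,"tx":0,"ty":1.5,"tz":0,"fingers":255},
    {"rx":0,"ry":0,"rz":0,"tx":0,"ty":1.5,"tz":0,"fingers":255},
    {"rx":0,"ry":0,"rz":0,"tx":0,"ty":1.0,"tz":0,"fingers":255},
    {"rx":0,"ry":0,"rz":0,"tx":0,"ty":0,"tz":0,"fingers":255}
  ]
}}

```text
time_s: 22.83
tcp_pos: [0.4904, -0.246, 0.1914]
tcp_rot: [-0.271, 0.698, -0.107, -0.654]
ft_force: [-0.0, 1.0, -0.2]
opening: -0.0002
```

```bash
python3 - <<'E'
from h import *
w=grab('wrist','w19');t=grab('top','t19');s=grab('side','s19')
R=rep()
im=w['pixels'][:,:,::-1];cv2.imwrite('pics/w19.png',im)
c=t['pixels'][:,:,::-1];cv2.imwrite('pics/t19z.png',cv2.resize(c[90:240,225:400],None,fx=4,fy=4,interpolation=cv2.INTER_CUBIC))
c=s['pixels'][:,:,::-1];cv2.imwrite('pics/s19z.png',cv2.resize(c[110:220,160:340],None,fx=4,fy=4,interpolation=cv2.INTER_CUBIC))
E
```

```text
t 22.9833 [ 0.4915 -0.2445  0.1924] rel start rear X,Y 0.04448439676483926 -0.011726825111001654 F along 0.7625614276329443 [ 0.2891  0.7167 -0.2499]
```

View pics/w19.png

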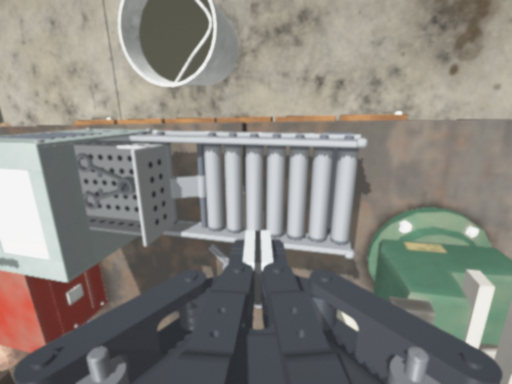

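View pics/t19z.png

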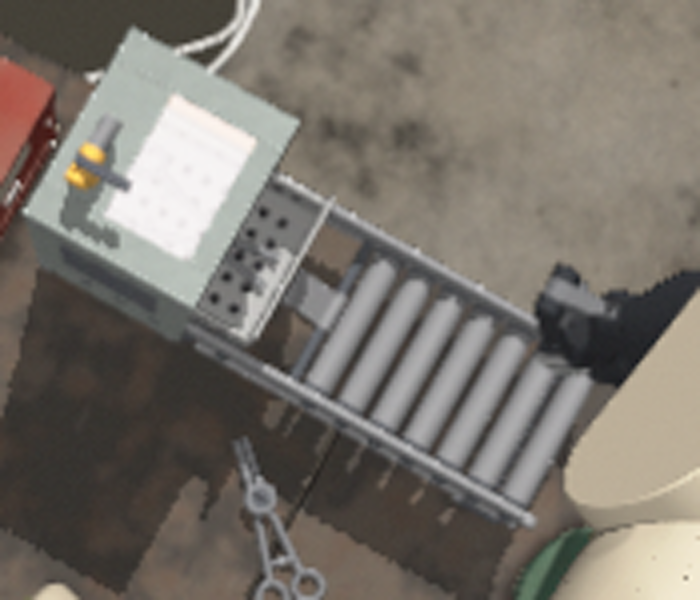

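View pics/s19z.png

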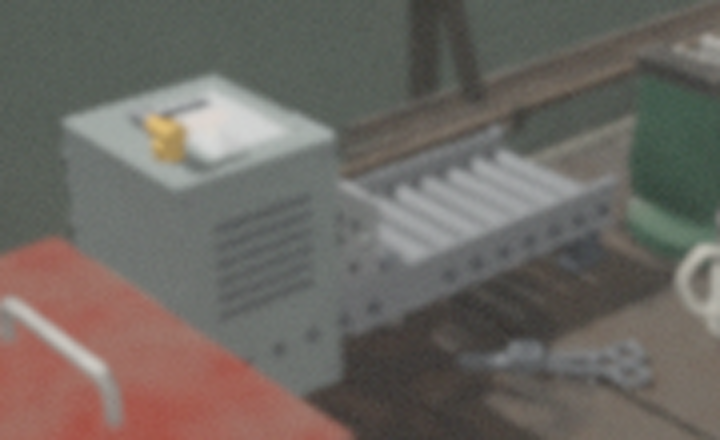

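```bash
python3 - <<'E'
from h import *
u=np.array([.518,.855,0]);n=np.array([-.855,.518,0]);org=np.array([.4584,-.2765,0])+.156*u
for nm in('top0','t19','w18','w19','w17'):
  c=load(nm);yy,xx=np.mgrid[0:384,0:512];ok=c['z_map'].ravel()>0;P=depthpt(c,np.c_[xx.ravel(),yy.ravel()])
  X=(P-org)@u*1e3;Y=(P-org)@n*1e3
  r=[]
  for a in range(-10,34,4):
    m=ok&(X>=a)&(X<a+4)&(abs(Y)<9)&(P[:,2]<.12)&(P[:,2]>.02)
    r.append((a,int(m.sum()),round(float(np.median(P[m,2])*1e3),1) if m.sum() else None))
  print(nm,r)
  m=ok&(abs(Y)<40)&(X>0)&(X<66)&(P[:,2]>.098)&(P[:,2]<.112);
  if m.sum()>3: print('  rear wall top X median,range',np.median(X[m]),np.percentile(X[m],[5,95]))
t=load('t19')
print('rear top edge', [( (plane(t,[( (a+.5)/4-.5+225,(b+.5)/4-.5+90)],.105)[0]-org)@u*1e3, (plane(t,[((a+.5)/4-.5+225,(b+.5)/4-.5+90)],.105)[0]-org)@n*1e3) for a,b in((335,200),(250,338))])
E
```

```text
top0 [(-10, 10, 45.3), (-6, 11, 44.5), (-2, 10, 47.0), (2, 10, 49.4), (6, 11, 51.4), (10, 10, 53.7), (14, 11, 57.2), (18, 11, 58.2), (22, 7, 56.7), (26, 0, None), (30, 10, 48.2)]
t19 [(-10, 10, 44.3), (-6, 11, 45.3), (-2, 10, 46.6), (2, 10, 49.8), (6, 11, 51.5), (10, 9, 53.9), (14, 11, 56.6), (18, 9, 58.6), (22, 7, 56.5), (26, 9, 108.4), (30, 15, 56.7)]
  rear wall top X median,range 29.405345429164267 [27.4165 31.1721]
w18 [(-10, 25, 43.3), (-6, 27, 43.3), (-2, 71, 45.9), (2, 78, 48.5), (6, 138, 51.1), (10, 151, 53.2), (14, 170, 55.5), (18, 111, 57.0), (22, 40, 55.7), (26, 1192, 82.3), (30, 58, 42.9)]
  rear wall top X median,range 27.693354116877806 [26.5529 29.4584]
w19 [(-10, 47, 43.8), (-6, 55, 44.1), (-2, 58, 46.2), (2, 61, 48.5), (6, 60, 50.8), (10, 65, 53.3), (14, 61, 55.6), (18, 42, 56.8), (22, 13, 55.7), (26, 533, 83.9), (30, 14, 45.0)]
  rear wall top X median,range 27.710562036517793 [26.663  29.4792]
w17 [(-10, 143, 43.5), (-6, 144, 43.6), (-2, 151, 45.9), (2, 142, 48.2), (6, 141, 112.0), (10, 84, 112.4), (14, 5, 54.9), (18, 0, None), (22, 0, None), (26, 3, 40.2), (30, 4, 39.0)]
  rear wall top X median,range 23.16824765188666 [ 4.3206 29.685 ]
rear top edge [(np.float64(27.411803707267694), np.float64(-48.071033500335)), (np.float64(31.276144113592316), np.float64(51.13083114076647))]
```

```bash
python3 -c "
from rig import close_job,get_obs
o=get_obs();print(o['time_s'],o['ft_force']);print(close_job())"
```

```text
22.9833 [ 0.28912283  0.71672024 -0.24993372]
the job is handed in; nothing more can be done
None
```

The open forceps are lying flat in the tray, the tray is home in the hood with the dog up behind it, and I handed the job in at 23 s. I gripped them by the screw joint, laid them down with the jaws towards the rear wall, and pushed the tray with shut, slightly tilted fingers until it stopped at about 33 N.

**Last checks**
- **Tray:** after I backed the fingers off, its rear face stood at dryer x of about 28 to 30 mm, where home is 30. The views differ by about 2 mm, which is within the calibration.
- **Dog:** its height profile (top about 58 mm) matches the one measured before the push, so it has sprung up behind the tray.
- **Forceps:** they showed flat and still open in the tray just before I let go of the push. In the last pictures the hood hides part of them.
- **Shut pairs:** neither was touched. The right-hand pair looks unmoved in the last top view; I did not re-measure the left-hand one.
- **Robot:** the arm stood clear with no contact force.

**What disagreed or failed**
- My first five move calls were refused because the rows left out keys, so nothing moved.
- The fingers read 18.5 mm on the 22 mm joint disc, but the grip held.
- Two-view heights for the joint came out at 3 and 13 mm. I took 12 mm, as the text gives.

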